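Fit a snap ring on a stage spindle and hold it spread at the groove

ROBOT

A 7-joint arm with a two-finger parallel gripper is mounted at the origin on the work surface. World frame = base frame: x ahead of the robot, y to its left, z up, the work surface at z = 0. Lengths are in mm, angles in rad, forces in N, time in s.
With the tool pointing down it reaches from about 400 to 875 mm from the base axis. Payload 4.4 kg.
Tool frame: the origin (TCP) lies at the very end of the fingers, on their centre line; the grasp point (between the pads) lies 19 mm behind it (ctrl.pinch_z is the z of the grasp point in the tool frame, in mm); z points along the fingers, x is the direction in which the jaws open and shut, and the axes are right-handed (so a half turn about z gives the same grasp; the last joint's range is limited). The gripper opens to 85 mm and grips with 20 to 120 N. Pads are 22 mm wide; open, the fingers measure 114 mm over their backs; the gripper's body (76 mm by 85 mm) begins 54 mm behind the grasp point. The pads swing forward as they close: fully open they stand 13 mm farther back than shut.
Start: joints at [-0.066, 0.628, 0.038, 1.517, -0.027, 0.996, -0.02], TCP at [650.014, 0.027, 231.313] pointing down, gripper open.
Joint ranges: [-3.06, 3.06], [-0.37, 2.12], [-1.25, 1.32], [0.18, 2.47], [-1.1, 4.24], [0.23, 1.98], [-2.94, 2.94]. Speed limits (rad/s): [2.57, 2.57, 3.14, 3.14, 3.14, 3.14, 3.14].

INTERFACE

Orientations are given as [roll, pitch, yaw] about the fixed x, y, z axes, in that order (R = Rz(yaw) Ry(pitch) Rx(roll)).
In Python, from cell import sensors, get_image, order, ctrl gives the robot as it stands.
- The arm moves only by the tool arm_command, never from a script. Its argument "rows" is a list that holds one entry, the list of rows, each a list of 6 numbers: the shift along the tool's x, y, z in mm, then the turn, a rotation vector about the tool's x, y, z in degrees. A call has 1 to 20 rows; each row is the pose to reach, as a shift and turn from the pose commanded when the call began, along the tool's axes at that moment; what a row does not reach only later rows make up. A row lasts 1/12 s, in which the tool goes at most 41.7 mm and 7.16 degrees, less where a joint would pass 70% of its speed; a pose out of reach is approached as far as the arm can. A call with a gripper value outside its range is refused whole. "claw" is the opening, from -1 (shut) to 1 (fully open), set as the call begins (left out, the last holds). The fingers move at their own pace and stop on an object; the grip force is fixed at half the most. Time passes only in rows, so rows that repeat a pose let the fingers close. It gives the time, the measured TCP pose, the force and the opening at its end, in the units of the state.
- sensors.read_state(): the state, without advancing time (a new reading comes with each control period).
- get_image(name): name is "scene" or "side" or "wrist"; returns a dict with "pixels" (480x640x3 uint8, red, green, blue), "z_map" (480x640 float32, mm along the optical axis (not along the pixel's ray), 0 where there is no reading), "K" (3x3 intrinsics, pixels), "pose" (4x4, takes a point from camera to world coordinates). Camera axes: x right, y up, looking along -z (the intrinsics and any distortion apply to the point x, -y, -z); pixel columns grow to the right and rows downward; lengths in mm; the calibration is good to about 2 mm. A picture is of the moment at which its call begins.
- order.finish_job(): hands the job in, once; it reports no verdict.
The state is a dict: "clock": time; "qpos": joint angles; "qd": joint speeds; "tau": joint torques, N m; "eef_pos": TCP position; "tool_rot": TCP orientation; "force": force on the tool from outside, world axes, zero at the start; "torque": the same for the moment, N m; "width": finger opening in mm.
Only numpy, scipy, OpenCV 4.12 (cv2) and the standard library are available. Lean on these libraries where they do the work, as an engineer would, in place of code of your own. Each camera call takes 0.05 s, during which the arm holds its last target.

TASK

Get the snap ring ready at its groove on the rotary stage's upright spindle: first blow the groove clean by pressing the clamped air duster's nozzle cap right down and letting it spring back up. Then take the snap-ring pliers from their rest by the handles, squeezing the handles fully to their stop so that the ring on the tips spreads and stays on them, carry the spread ring over the spindle, and lower it level around the spindle until it lies at the groove, on the bearing face. Finish there while still holding the pliers squeezed, so that the ring is held spread at the groove and does not snap in; leave the other things on the bench where they are.

Things in the scene. Friction and masses are not known exactly. Their poses are not given: they have to be found in the camera images.
- duster_cap (a joint): Travel of the sprung nozzle cap on the air duster, m: 0 = up, 0.005 = fully down. The spring needs about 2 N to start and 6 N to be fully down; it springs back by itself.
- cap_top (a point): Centre of the flat top (23 mm across) of the grey nozzle cap, 158 mm above the bench, on a white air-duster can, 52 mm diameter. Can and clamp are fixed; the clamp's post (108 mm high) stands 36 mm from the can's axis on the side away from the spindle. A thin straw slants from the cap towards the spindle. x axis: level, away from the spindle; the cap moves down along z.
- stage: Rotary stage, fixed: aluminium base plate 130 x 130 x 12 mm, grey round housing 94 mm across, 65 mm high, drive knob out to 88 mm from the axis at +x, small block at -x. On top a ball bearing (68 mm across, flat upper face 68 mm above the bench) and out of its middle the upright steel spindle, 40 mm diameter, up to 88 mm. Origin: on the spindle's axis at bench level, z up.
- groove (a point): Centre of the ring groove, on the spindle's axis, 69.5 mm above the bench. The groove (37.5 mm diameter, 3 mm wide) starts right at the bearing face; a ring lying on the bearing has its mid-plane at 69.25 mm.
- spindle_top (a point): Centre of the spindle's flat top end, 88 mm above the bench, 18.5 mm above the middle of the groove. The end is chamfered: 33 mm across at the top, widening to the full 40 mm 5 mm lower.
- pliers: Outside snap-ring pliers, loose, about 170 g, level on their rest. Squeezing the handles spreads the tips. Origin: pivot (21 mm boss), mid-thickness, 33 mm above the bench at the start. x: from pivot to jaws, y: to the left handle, z up. Jaws reach 60 mm ahead, then bend straight down to a shoulder and a 3 mm pin in each ring lug. Black handles end 132 mm behind; balance point 36 mm behind.
- pliers_grip (a point): Between the handles, 65 mm behind the pivot, mid-height (33 mm above the bench at the start); axes as pliers: grip across y. Outer handle faces here: 58 mm apart open, 32 mm and parallel when squeezed to the built-in stop. Sleeves 11 mm high, straight from 28 to 86 mm behind. About 15 N reaches the stop; grip with 40 to 80 N for a firm hold. Sides free down to the bench there.
- ring: Snap ring, loose, 22 g, dark spring steel, C-shaped, 2.5 mm thick, 48 mm across, flat on the rest under the plier tips, its two lugs towards the pliers. Origin: underside, centre of the bow; x from the lugs to the bow, z up. Relaxed it is too small for the spindle; spread to the pliers' stop it clears it by 1.5 mm all round. While squeezed, friction keeps it on the pins; let go, it drops off.
- ring_mid (a point): Middle of the ring's opening when spread, at half its thickness: 3.5 mm from the bow's centre towards the lugs. It is to lie on the spindle's axis. On the spread pliers it is about 73 mm ahead of the pivot (138 mm ahead of pliers_grip) and 22 to 24 mm below the pliers' mid-plane.
- lug_l (a point): Centre of the hole in the ring's left lug. The two lug holes are 24.5 mm apart with the ring relaxed and about 46 mm apart with the pliers squeezed to their stop.
- lug_r (a point): Centre of the hole in the ring's right lug.
- rest: Fixed light-grey plastic stand of the pliers; origin at bench level under the pivot, x along the pliers to the ring. Pad 78 x 66 mm, 10 mm high, under the ring; block 22 x 30 mm, 29 mm high, under the pivot; bar 16 mm thick, 92 mm wide, 28 mm high, 112 mm behind the pivot; spine 26 mm wide, 8 mm high, between them.
- vial: Bystander: glass vial with black cap, 28 mm diameter, 58 mm tall, standing on the bench; origin at its foot.
- driver: Bystander: small screwdriver, 150 mm long, lying on the bench.
- spare_bearing: Bystander: spare ball bearing, 52 mm across, 12 mm high, lying on the bench; origin at its underside.
Mind the look-alikes: they are no part of the job. What is shaped like the pliers but blue is not meant. Leave any purple look-alike of the stage alone.

How it is judged:
By the outcome, as a careful person would: the job done as asked, in the order asked, and still so for the second after the job is handed in, while the arm keeps its last pose, push and grip.
It also fails if it takes over 48 s, if anything falls off the work surface, if the arm or the gripper's body presses on something with over 40 N, if the wrist force passes 120 N, or if a joint passes its speed limit or range.

## Working session

There is one attempt and no reset: what is moved stays moved. The work goes in short steps, Python scripts to look and compute and a tool call to move; the robot and the scene stay as the last step left them, time stands still between calls to the robot, and variables do not carry over. Pictures are saved under pics/ and viewed, and the job is handed in when it is done.

Besides the shell and the picture viewer there is one more tool, called after "Emit:" by a JSON object that holds its "method" and its "body". arm_command: Moves the arm, as the interface text tells. Its arguments: {"type":"object","properties":{"rows":{"type":"array","items":{"type":"array","items":{"type":"array","items":{"type":"number"}}}},"claw":{"type":"number"}},"required":["rows"]}

```bash
mkdir -p pics; ls; cat > h.py <<'E'
import numpy as np,cv2
from cell import sensors,get_image,order,ctrl
def grab(n,tag):
    im=get_image(n); np.savez('pics/%s.npz'%tag,**{k:im[k] for k in('pixels','z_map','K','pose')})
    cv2.imwrite('pics/%s.png'%tag,im['pixels'][:,:,::-1]); return im
def load(tag): return dict(np.load('pics/%s.npz'%tag))
def cloud(im):
    z=im['z_map'];K=im['K'];v,u=np.mgrid[0:480,0:640]
    X=(u-K[0,2])/K[0,0]*z;Y=(v-K[1,2])/K[1,1]*z
    P=np.stack([X,-Y,-z],-1); W=P@im['pose'][:3,:3].T+im['pose'][:3,3]; W[z==0]=np.nan; return W
E
python3 - <<'E'
from h import *
print(sensors.read_state())
for n in('scene','side','wrist'):
    im=grab(n,n+'0');print(n,im['K'],im['pose'].round(3), [k for k in im])
E
```

```text
pics
{'clock': 0.0, 'qpos': array([-0.06579135,  0.62934389,  0.03846718,  1.51838745, -0.02696878,
        0.99633942, -0.01999189]), 'qd': array([ 0.00059832, -0.00105371, -0.00036499, -0.00237173,  0.00091   ,
       -0.000197  ,  0.00229885]), 'tau': array([-1.11932164e-03, -5.63405585e+01,  1.22606792e+00, -1.93450052e+01,
        1.09587883e-02,  1.05136272e-02, -8.84369996e-06]), 'eef_pos': array([ 6.49350169e+02, -1.45341391e-03,  2.30384826e+02]), 'tool_rot': array([ 3.14152518e+00,  1.95841762e-03, -4.46941395e-06]), 'force': array([-0.18460702, -0.01613536, -0.12684748]), 'torque': array([-0.030305  ,  0.00015324, -0.02145782]), 'width': 85.36572703888866}
scene [[533.5053635   0.        322.5401311]
 [  0.        533.5053635 249.5478399]
 [  0.          0.          1.       ]] [[-3.850000e-01 -5.580000e-01  7.350000e-01  1.464263e+03]
 [ 9.230000e-01 -2.480000e-01  2.950000e-01  3.036560e+02]
 [ 1.800000e-02  7.920000e-01  6.100000e-01  8.373510e+02]
 [ 0.000000e+00  0.000000e+00  0.000000e+00  1.000000e+00]] ['pixels', 'z_map', 'K', 'pose']
side [[441.92702543   0.         317.97676049]
 [  0.         441.92702543 241.50221905]
 [  0.           0.           1.        ]] [[-9.05000e-01  2.54000e-01 -3.41000e-01  2.58410e+02]
 [-4.25000e-01 -5.68000e-01  7.05000e-01  6.63903e+02]
 [-1.40000e-02  7.83000e-01  6.22000e-01  7.43391e+02]
 [ 0.00000e+00  0.00000e+00  0.00000e+00  1.00000e+00]] ['pixels', 'z_map', 'K', 'pose']
wrist [[396.76179294   0.         312.62527337]
 [  0.         396.76179294 236.02707462]
 [  0.           0.           1.        ]] [[ 1.00000e+00 -0.00000e+00  2.00000e-03  6.50602e+02]
 [-0.00000e+00  9.57000e-01  2.90000e-01  7.51280e+01]
 [-2.00000e-03 -2.90000e-01  9.57000e-01  3.72819e+02]
 [ 0.00000e+00  0.00000e+00  0.00000e+00  1.00000e+00]] ['pixels', 'z_map', 'K', 'pose']
```

View pics/scene0.png

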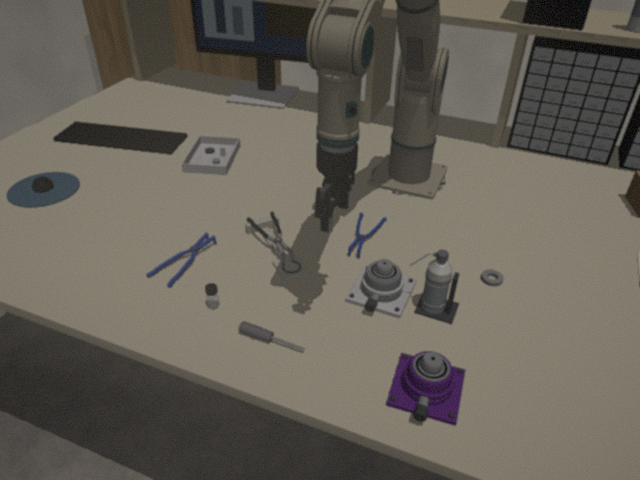

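View pics/side0.png

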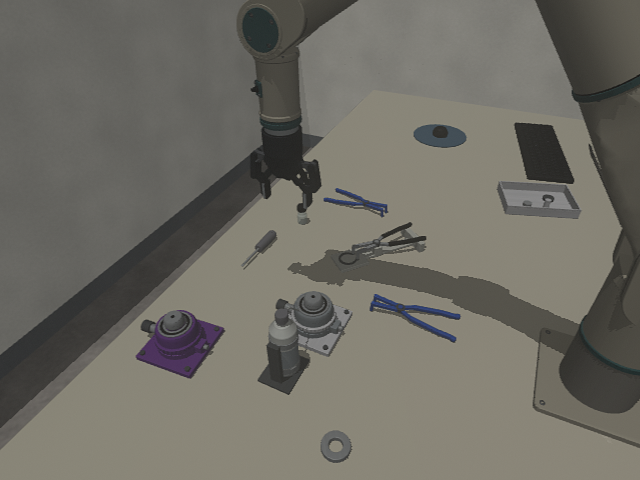

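View pics/wrist0.png

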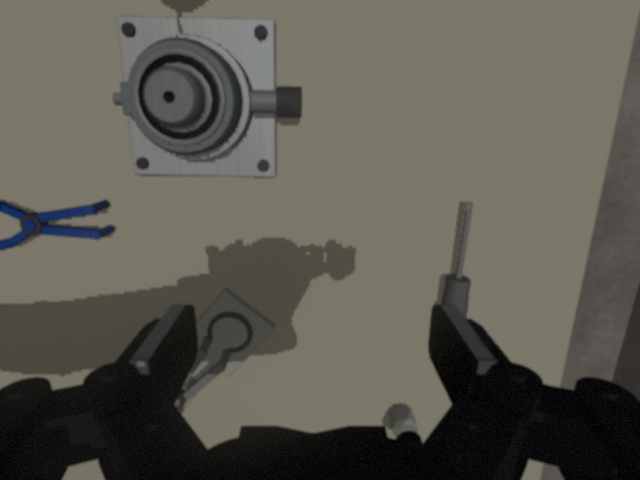

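Candidates: pliers with black handles at scene (270,240), as against blue ones at (185,258) and (367,235). The silver stage at (383,280) is the one meant, not the purple one at (430,380). There is one air duster, cap at (442,256). I choose the black-handled pliers and the silver stage, and will check both in crops.

```bash
cat > m.py <<'E'
from h import *
a=load('scene0');b=load('side0');w=load('wrist0')
def crop(im,u0,v0,u1,v1,s): return cv2.resize(np.clip(im['pixels'][v0:v1,u0:u1,::-1].astype(float)*1.6,0,255).astype('uint8'),None,fx=s,fy=s,interpolation=cv2.INTER_CUBIC)
c1=crop(a,235,200,315,280,5);c2=crop(b,330,210,430,275,4);c3=crop(a,400,240,470,320,5)
cv2.imwrite('pics/c1.png',c1);cv2.imwrite('pics/c2.png',c2)
for n,im,(u0,v0,u1,v1) in(('scene',a,(340,250,420,315)),('side',b,(285,285,345,340)),('wrist',w,(110,20,280,180))):
    W=cloud(im)[v0:v1,u0:u1].reshape(-1,3)
    for lo,hi in((84,93),(64,73)):
        s=W[(W[:,2]>lo)&(W[:,2]<hi)]; print(n,'stage',lo,len(s),s.mean(0).round(1),s.min(0).round(1),s.max(0).round(1))
    W=W
for n,im,(u0,v0,u1,v1) in(('scene',a,(420,245,470,300)),('side',b,(262,300,305,370))):
    W=cloud(im)[v0:v1,u0:u1].reshape(-1,3); s=W[(W[:,2]>154)&(W[:,2]<164)]
    print(n,'cap',len(s),s.mean(0).round(1),s.min(0).round(1),s.max(0).round(1)); print(np.nanmax(W[:,2]))
# pliers top points
for n,im,(u0,v0,u1,v1) in(('scene',a,(235,205,310,285)),('side',b,(330,215,430,275))):
    W=cloud(im); 
    Wc=W[v0:v1,u0:u1].reshape(-1,3); px=im['pixels'][v0:v1,u0:u1].reshape(-1,3)
    s=(Wc[:,2]>30)&(Wc[:,2]<46); print(n,'pl',s.sum()); 
    np.save('pics/pl_%s.npy'%n,Wc[s])
    s=Wc[s]; c=s.mean(0); U,S,V=np.linalg.svd(s[:,:2]-c[:2],full_matrices=False); print(c,V[0],np.degrees(np.arctan2(V[0,1],V[0,0])))
E
python3 m.py
```

```text
scene stage 84 155 [554.3  87.3  88.1] [534.   68.5  84. ] [571.  106.1  91.6]
scene stage 64 406 [562.8  88.9  67.5] [515.7  47.5  64. ] [592.  124.6  72.5]
side stage 84 166 [551.3  91.8  86. ] [527.   71.9  84. ] [569.5 205.2  92.5]
side stage 64 338 [545.8  98.1  66.1] [513.9  55.6  64. ] [589.1 128.5  73. ]
wrist stage 84 2547 [553.4  87.7  87.4] [533.3  68.4  84. ] [571.6 106.7  90.1]
wrist stage 64 6157 [555.6  88.5  66.7] [513.6  48.8  64. ] [591.8 126.6  73. ]
scene cap 87 [555.3 207.7 158.1] [540.9 192.2 154.5] [567.5 219.7 161.4]
161.42354979515437
side cap 109 [553.4 211.3 156. ] [541.5 199.7 154.1] [565.7 222.  158.8]
158.79855002702755
scene pl 452
[ 494.42641931 -223.04954521   37.11007616] [0.63415525 0.77320574] 50.64264112475527
side pl 494
[ 487.91572215 -219.55850018   34.78202225] [0.67199975 0.74055137] 47.77840536981219
```

```bash
python3 - <<'E'
from h import *
A=np.load('pics/pl_scene.npy');B=np.load('pics/pl_side.npy')
# topdown map, 3px per mm
ox,oy=500,-260
img=np.zeros((600,800,3),'uint8')
for n,P,c in(('scene',cloud(load('scene0')),(0,0,255)),('side',cloud(load('side0')),(0,255,0)),('wrist',cloud(load('wrist0')),(255,80,80))):
    P=P.reshape(-1,3);P=P[(P[:,2]>12)&(P[:,2]<100)]
    for p in P:
        u=int((p[0]-400)*2);v=int((150-p[1])*1.5) if 0 else int((p[1]*-1+100)*2)
        if 0<=u<799 and 0<=v<599: cv2.circle(img,(u,v),1,c,-1)
cv2.imwrite('pics/top.png',img)
E
```

```text
(no output)
```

View pics/c1.png

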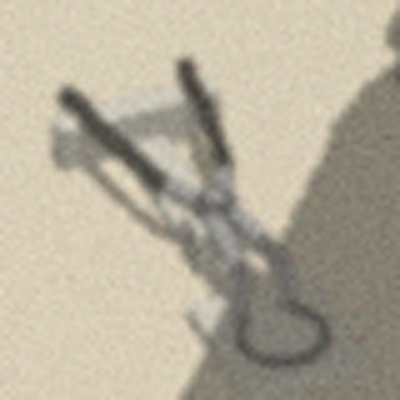

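View pics/c2.png

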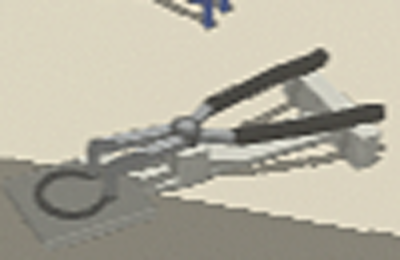

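View pics/top.png

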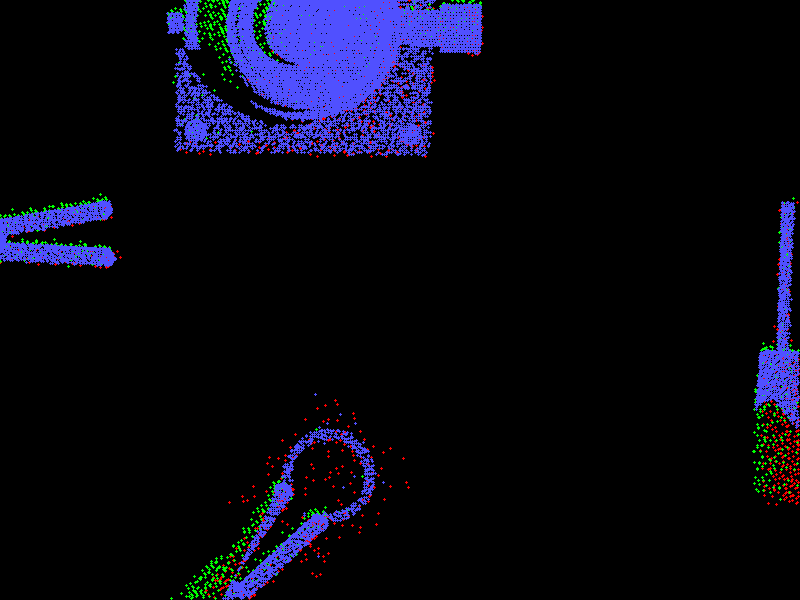

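The crops show the black-handled pliers with the ring on the pale rest (ring at scene ~(291,266)) and the silver stage at (383,280); the choice is confirmed. The cap is near (554,209,158). Moving above it with the gripper shut.

Emit:
{"method": "arm_command", "body": {"claw": -1, "rows": [[[-8, -16, 0, 0, 0, 0], [-20, -42, 0, 0, 0, 0], [-34, -75, 5, 0, 0, 0], [-49, -108, 10, 0, 0, 0], [-64, -140, 18, 0, 0, 0], [-79, -172, 26, 0, 0, 0], [-90, -197, 34, 0, 0, 0], [-95, -206, 42, 0, 0, 0], [-96, -209, 46, 0, 0, 0], [-96, -209, 48, 0, 0, 0], [-96, -209, 48, 0, 0, 0], [-96, -209, 48, 0, 0, 0]]]}}

```text
clock: 1.15
eef_pos: [555.3, 206.5, 183.5]
tool_rot: [3.14, -0.001, -0.003]
force: [0.3, 0.6, 0.7]
width: -0.4
```

```bash
python3 - <<'E'
from h import *
s=sensors.read_state();print(s['clock'],s['eef_pos'],s['tool_rot'],s['force'],s['width'])
for n in('scene','side','wrist'): im=grab(n,n+'1'); 
a=load('scene1');b=load('side1')
f=lambda im,u0,v0,u1,v1:cv2.resize(im['pixels'][v0:v1,u0:u1,::-1],(400,480))
cv2.imwrite('pics/d1.png',np.hstack([f(a,400,200,500,320),f(b,232,260,332,380)]))
E
```

```text
1.15 [555.28913212 206.53128899 183.45031543] [ 3.14029410e+00 -8.71277722e-04 -3.43074079e-03] [0.29350076 0.63190502 0.70861518] -0.41495861228993286
```

View pics/d1.png

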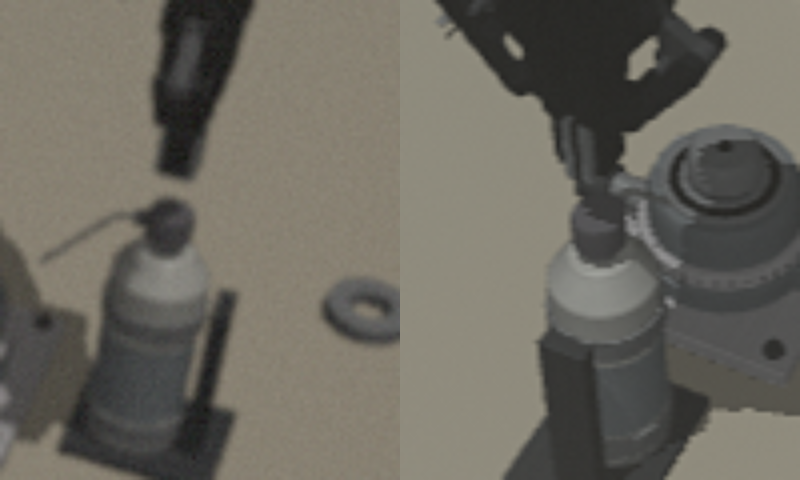

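View pics/wrist1.png

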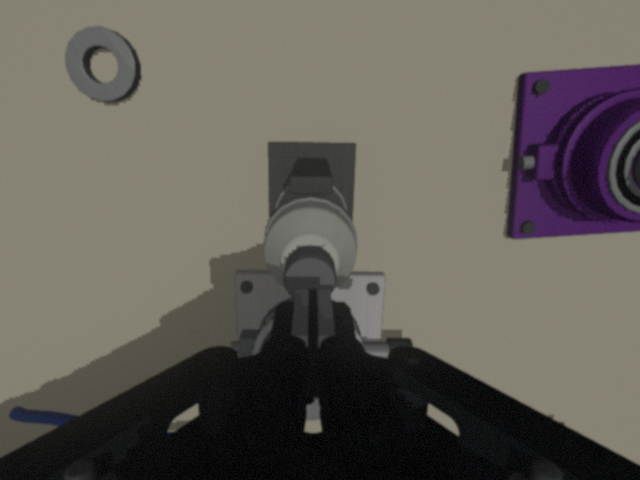

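The fingertips are right over the cap: wrist cap at (310,268), finger seam at (313,295). Pressing.

```bash
python3 - <<'E'
from h import *
W=cloud(load('wrist1'))[235:292,280:340].reshape(-1,3); s=W[(W[:,2]>154)&(W[:,2]<163)]
print(len(s),np.median(s,0),s.min(0),s.max(0))
E
```

```text
1611 [554.47636551 213.19812642 157.72080145] [542.28137008 203.88575783 154.12624618] [567.01986122 222.12656637 159.63668591]
```

Emit:
{"method": "arm_command", "body": {"rows": [[[0, -2, 5, 0, 0, 0], [0, -2, 12, 0, 0, 0], [0, -2, 18, 0, 0, 0], [0, -2, 22, 0, 0, 0], [0, -2, 24, 0, 0, 0], [0, -2, 25, 0, 0, 0], [0, -2, 25, 0, 0, 0]]]}}

```text
clock: 1.88
eef_pos: [553.6, 210.8, 158.0]
tool_rot: [3.141, 0.001, -0.0]
force: [-1.5, -1.0, 0.7]
width: 0.2
```

Emit:
{"method": "arm_command", "body": {"rows": [[[0, 0, 2, 0, 0, 0], [0, 0, 4, 0, 0, 0], [0, 0, 5, 0, 0, 0], [0, 0, 6, 0, 0, 0], [0, 0, 7, 0, 0, 0], [0, 0, 7, 0, 0, 0], [0, 0, 7, 0, 0, 0]]]}}

```text
clock: 2.47
eef_pos: [554.1, 211.1, 153.0]
tool_rot: [-3.141, -0.001, -0.0]
force: [-5.3, -1.6, 12.8]
width: -0.1
```

Emit:
{"method": "arm_command", "body": {"rows": [[[0, 0, 1, 0, 0, 0], [0, 0, 1, 0, 0, 0], [0, 0, 1, 0, 0, 0]]]}}

```text
clock: 2.72
eef_pos: [554.2, 211.1, 152.9]
tool_rot: [-3.141, -0.001, -0.0]
force: [-6.4, -2.4, 19.6]
width: 0.1
```

Emit:
{"method": "arm_command", "body": {"claw": 1, "rows": [[[0, 0, -4, 0, 0, 0], [0, 0, -12, 0, 0, 0], [0, 0, -22, 0, 0, 0], [0, 0, -32, 0, 0, 0], [0, 0, -42, 0, 0, 0]]]}}

```text
clock: 3.13
eef_pos: [554.0, 211.1, 193.1]
tool_rot: [-3.142, 0.0, 0.0]
force: [0.4, -0.4, 0.1]
width: 60.4
```

```bash
python3 - <<'E'
from h import *
a=grab('scene','scene2')
W=cloud(a)[245:300,420:470].reshape(-1,3); s=W[(W[:,2]>150)&(W[:,2]<164)]
print(len(s),np.median(s,0),s.min(0),s.max(0))
W=cloud(load('scene0'))[245:300,420:470].reshape(-1,3); s=W[(W[:,2]>150)&(W[:,2]<164)]
print(len(s),np.median(s,0),s.min(0),s.max(0))
cv2.imwrite('pics/e.png',cv2.resize(a['pixels'][200:320,400:500,::-1],(400,480)))
# pliers fit
for n in('scene0','side0','wrist0'):
    W=cloud(load(n)); px=load(n)['pixels'].astype(int)
    m=(W[...,2]>28)&(W[...,2]<46)&(W[...,0]>400)&(W[...,0]<580)&(W[...,1]<-110)&(W[...,1]>-330)
    dark=px.sum(-1)
    P=W[m];d=dark[m];print(n,len(P),np.percentile(d,[5,25,50,75,95]))
    for q in range(-330,-110,10):
        k=(P[:,1]>=q)&(P[:,1]<q+10)
        if k.sum(): print(q,k.sum(),P[k][:,0].min().round(),P[k][:,0].max().round(),np.median(P[k][:,2]).round(1),np.median(d[k]))
E
```

```text
118 [556.622494   206.80212108 157.71981602] [538.1987253  184.72869877 150.03792369] [568.61809319 220.05255957 161.29596749]
119 [557.65961866 207.27923169 157.51445288] [540.91952422 180.716197   150.00638271] [567.4764898 219.783519  161.4235498]
scene0 500 [140.   183.   220.   274.25 361.15]
-330 1 448.0 448.0 36.0 260.0
-320 16 451.0 469.0 36.7 209.0
-310 19 452.0 475.0 35.4 200.0
-300 17 437.0 475.0 35.3 204.0
-290 22 431.0 482.0 32.2 308.5
-280 35 403.0 487.0 36.0 207.0
-270 32 402.0 493.0 37.4 178.5
-260 30 404.0 499.0 36.9 192.0
-250 30 427.0 504.0 38.6 163.0
-240 27 440.0 508.0 38.3 177.0
-230 30 451.0 512.0 37.4 228.5
-220 34 465.0 522.0 37.3 250.5
-210 43 478.0 527.0 37.5 260.0
-200 37 500.0 534.0 37.4 241.0
-190 36 509.0 545.0 36.8 278.0
-180 25 515.0 555.0 37.4 271.0
-170 35 522.0 563.0 36.2 209.0
-160 18 531.0 560.0 38.1 201.0
-150 13 535.0 546.0 34.6 208.0
side0 557 [121.  133.  188.  231.  333.2]
-320 8 450.0 459.0 36.4 164.5
-310 14 452.0 467.0 34.9 135.5
-300 15 454.0 470.0 34.0 136.0
-290 20 465.0 480.0 35.4 135.5
-280 18 404.0 486.0 35.0 138.0
-270 39 400.0 493.0 34.6 135.0
-260 33 413.0 498.0 35.0 134.0
-250 37 419.0 499.0 34.9 133.0
-240 33 431.0 508.0 33.9 133.0
-230 47 443.0 513.0 34.7 136.0
-220 29 457.0 514.0 34.3 147.0
-210 48 468.0 519.0 35.6 212.5
-200 50 486.0 529.0 35.4 217.5
-190 38 501.0 544.0 34.1 253.5
-180 43 508.0 549.0 34.4 301.0
-170 36 522.0 561.0 34.7 200.5
-160 31 526.0 563.0 33.4 205.0
-150 17 534.0 546.0 34.4 204.0
-140 1 541.0 541.0 32.7 204.0
wrist0 956 [128.   155.75 189.   257.   283.25]
-220 22 512.0 520.0 29.8 219.5
-210 85 510.0 528.0 39.0 186.0
-200 163 512.0 533.0 37.6 205.0
-190 134 518.0 544.0 37.0 258.0
-180 166 522.0 555.0 37.0 255.0
-170 187 527.0 564.0 37.1 171.0
-160 99 533.0 563.0 37.0 156.0
-150 100 536.0 546.0 36.4 147.5
```

View pics/e.png

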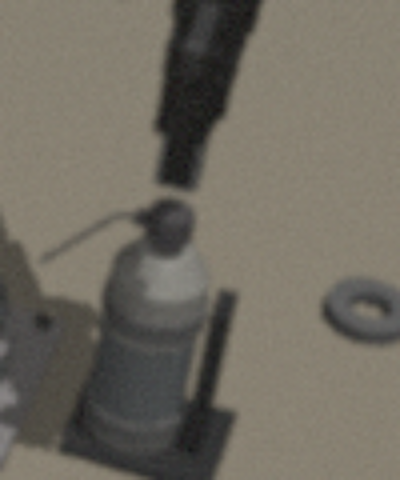

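The press showed a 5 mm stop at 20 N, and the cap top is back at its old height (157.7, scene (442,255)). Going over the pliers with the wrist camera turned along them.

Emit:
{"method": "arm_command", "body": {"claw": 1, "rows": [[[-1, 10, -3, 0, 0, 0], [-4, 28, -7, 0, 0, 2], [-8, 54, -7, 0, 0, 5], [-13, 84, -7, 0, 0, 8], [-18, 114, -7, 0, 0, 11], [-23, 145, -7, 0, 0, 14], [-28, 176, -7, 0, 0, 17], [-33, 207, -7, 0, 0, 20], [-38, 238, -7, 0, 0, 23], [-43, 270, -7, 0, 0, 26], [-48, 302, -7, 0, 0, 29], [-53, 334, -7, 0, 0, 32], [-58, 366, -7, 0, 0, 35], [-62, 396, -7, 0, 0, 38], [-66, 424, -7, 0, 0, 40], [-69, 442, -7, 0, 0, 41], [-70, 450, -7, 0, 0, 41], [-70, 451, -7, 0, 0, 41], [-70, 451, -7, 0, 0, 41], [-70, 451, -7, 0, 0, 41]]]}}

```text
clock: 4.85
eef_pos: [484.0, -238.4, 199.1]
tool_rot: [-3.141, 0.001, -0.714]
force: [0.5, -0.0, -0.7]
width: 85.6
```

```bash
python3 - <<'E'
from h import *
s=sensors.read_state();print(s['clock'],s['eef_pos'],s['tool_rot'],s['force'],s['width'],s['qpos'].round(2))
im=grab('wrist','wrist3'); cv2.imwrite('pics/w3b.png',np.clip(im['pixels'][:,:,::-1]*1.6,0,255).astype('uint8'))
E
```

```text
4.85 [ 483.95015162 -238.37217408  199.12357344] [-3.14076935e+00  1.32192812e-03 -7.14028672e-01] [ 0.50903778 -0.0259953  -0.74904648] 85.58337014297723 [ 0.25  0.52  0.23  1.87 -0.16  0.77 -0.14]
```

View pics/w3b.png

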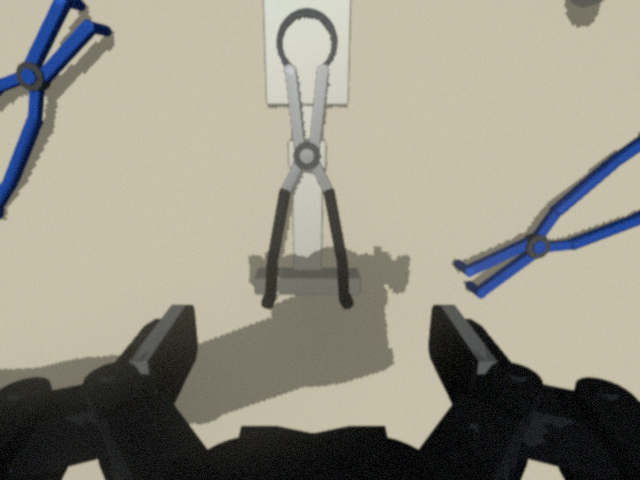

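Wrist view: ring at (307,38), pivot boss at (307,156), handles from (283,190)/(332,190) to (268,303)/(347,303), almost aligned with the tool.

```bash
python3 - <<'E'
from h import *
from scipy.spatial.transform import Rotation as R
im=load('wrist3');s=sensors.read_state()
W=cloud(im);px=im['pixels'].astype(int)
Rt=R.from_euler('xyz',s['tool_rot']).as_matrix();t=s['eef_pos']
def ray(u,v,z):
    K=im['K'];d=np.array([(u-K[0,2])/K[0,0],-(v-K[1,2])/K[1,1],-1]);d=im['pose'][:3,:3]@d;o=im['pose'][:3,3]
    return o+d*(z-o[2])/d[2]
# pivot : circle
g=cv2.GaussianBlur(cv2.cvtColor(im['pixels'],cv2.COLOR_RGB2GRAY),(0,0),1)
# ring: dark pixels z 5..20 region
m=np.zeros(g.shape,bool);m[5:85,265:350]=True
dk=m&(g<60); v,u=np.nonzero(dk); print('ring px',len(v),u.min(),u.max(),v.min(),v.max(), g[5:85,265:350].min())
P=np.array([ray(a,b,12.5) for a,b in zip(u,v)])
def fitc(P):
    A=np.c_[2*P[:,:2],np.ones(len(P))];x=np.linalg.lstsq(A,(P[:,:2]**2).sum(1),rcond=None)[0];return x[:2],np.sqrt(x[2]+x[0]**2+x[1]**2)
k=v<60
c,r=fitc(P[k]); print('ring',c,r)
# pivot from pts z>37..; boss centroid via depth
sub=W[140:172,290:323].reshape(-1,3); q=sub[sub[:,2]>36.]; print('pivot',len(q),np.median(q,0),(q.min(0)+q.max(0))/2, ray(306.5,156,38))
# handles: dark pixels rows
for row in (200,220,240,260,265,280,295):
    for a,b in((255,300),(320,360)):
        uu=[u for u in range(a,b) if g[row,u]<55 and W[row,u,2]>25]
        if uu: 
            p=[ray(x,row,35) for x in(min(uu)-.5,max(uu)+.5)]
            print(row,min(uu),max(uu),[((Rt.T@(x-t))*[1,1,1]).round(1)[:2].tolist() for x in p], W[row,uu,2].mean().round(1))
for n,p in(('ringtool',np.r_[c,12.5]),('pivtool',ray(306.5,156,38))): print(n,Rt.T@(p-t))
print(Rt.round(3))
E
```

```text
ring px 242 279 332 10 61 55
ring [ 564.48887585 -137.74467976] 20.12492121719687
pivot 814 [ 511.01503394 -199.43661589   38.82171433] [ 509.87381041 -200.29262566   39.04270626] [ 510.70084419 -199.88597034   38.        ]
200 279 288 [[-27.0, -11.9], [-19.2, -11.9]] 38.1
200 326 334 [[9.9, -11.8], [16.9, -11.8]] 38.1
220 276 284 [[-29.9, 4.4], [-22.7, 4.4]] 38.2
220 330 338 [[13.2, 4.4], [20.4, 4.4]] 38.5
240 272 281 [[-33.6, 21.1], [-25.5, 21.1]] 38.2
240 334 342 [[16.6, 21.1], [23.9, 21.1]] 38.0
260 267 277 [[-38.2, 38.3], [-29.2, 38.3]] 38.0
260 336 346 [[18.5, 38.3], [27.5, 38.3]] 38.4
265 267 277 [[-38.4, 42.7], [-29.3, 42.7]] 37.5
265 337 347 [[19.4, 42.7], [28.5, 42.7]] 37.5
280 266 276 [[-39.7, 56.0], [-30.5, 56.1]] 37.9
280 337 348 [[19.6, 56.1], [29.6, 56.1]] 37.2
295 265 275 [[-41.0, 69.7], [-31.7, 69.7]] 38.0
295 338 350 [[20.7, 69.8], [31.7, 69.8]] 37.4
ringtool [  -4.7819639  -128.31923241  186.78842472]
pivtool [ -4.82176316 -46.15384729 161.21910232]
[[ 0.756 -0.654 -0.   ]
 [-0.654 -0.756  0.001]
 [-0.001 -0.001 -1.   ]]
```

Emit:
{"method": "arm_command", "body": {"rows": [[[-2, 8, 8, 0, 0, 0], [-4, 16, 26, 0, 0, 0], [-5, 19, 50, 0, 0, 0], [-5, 19, 76, 0, 0, 0], [-5, 19, 102, 0, 0, 0], [-5, 19, 127, 0, 0, 0], [-5, 19, 150, 0, 0, 0], [-5, 19, 167, 0, 0, 0], [-5, 19, 179, 0, 0, 0], [-5, 19, 186, 0, 0, 0], [-5, 19, 189, 0, 0, 0], [-5, 19, 189, 0, 0, 0], [-5, 19, 189, 0, 0, 0]]]}}

```text
clock: 5.98
eef_pos: [468.2, -251.2, 11.0]
tool_rot: [-3.141, -0.001, -0.715]
force: [-0.1, 0.2, 0.1]
width: 85.5
```

```bash
python3 - <<'E'
from h import *
s=sensors.read_state();print(s['clock'],s['eef_pos'],s['tool_rot'],s['force'],s['width'])
im=grab('wrist','wrist4'); cv2.imwrite('pics/w4b.png',np.clip(im['pixels'][:,:,::-1]*1.6,0,255).astype('uint8'))
E
```

```text
5.9833 [ 468.22794602 -251.23565075   10.95052922] [-3.14131492e+00 -1.15040193e-03 -7.15445063e-01] [-0.1475706   0.24687303  0.10963219] 85.52226475404133
```

View pics/w4b.png

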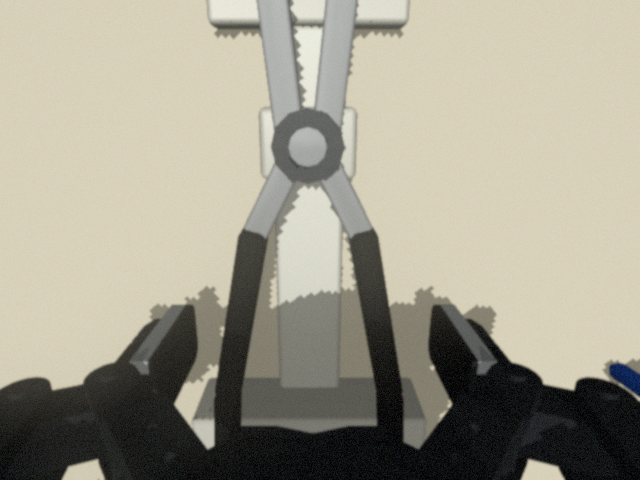

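```bash
python3 - <<'E'
from h import *
from scipy.spatial.transform import Rotation as R
im=load('wrist4');s=sensors.read_state()
Rt=R.from_euler('xyz',s['tool_rot']).as_matrix();t=s['eef_pos'];print(t)
K=im['K']
g=cv2.GaussianBlur(cv2.cvtColor(im['pixels'],cv2.COLOR_RGB2GRAY),(0,0),1)
C=cv2.HoughCircles(g,cv2.HOUGH_GRADIENT,1,100,param1=60,param2=15,minRadius=28,maxRadius=42);print(C)
W=cloud(im);print(W[140:152,300:315,2].mean(), W[146,280,2])
u,v=C[0,0,:2]
for z in(38.5,41):
    d=np.array([(u-K[0,2])/K[0,0],-(v-K[1,2])/K[1,1],-1]);d=im['pose'][:3,:3]@d;o=im['pose'][:3,3];p=o+d*(z-o[2])/d[2]
    print(p,Rt.T@(p-t))
E
```

```text
[ 468.42811154 -251.31373429   11.1747126 ]
[[[308.5 145.5  36.9]
  [164.5 350.5  32.1]
  [413.5 393.5  37.9]
  [605.5 421.5  41.4]]]
nan 39.537354853018684
[ 511.34286205 -199.48279481   38.5       ] [ -1.55862376 -67.28361956 -27.29979235]
[ 511.47347956 -199.36625979   41.        ] [ -1.53231191 -67.45830357 -29.79967925]
```

Emit:
{"method": "arm_command", "body": {"rows": [[[-1, -1, 0.5, 0, 0, 0], [-1.5, -2, 1, 0, 0, 0], [-1.5, -2, 1, 0, 0, 0], [-1.5, -2, 1, 0, 0, 0]]]}}

```text
clock: 6.37
eef_pos: [468.2, -248.4, 9.6]
tool_rot: [-3.141, -0.0, -0.715]
force: [-0.8, 0.3, -0.7]
width: 85.6
```

Emit:
{"method": "arm_command", "body": {"claw": -1, "rows": [[[0, 0, 0, 0, 0, 0], [0, 0, 0, 0, 0, 0], [0, 0, 0, 0, 0, 0], [0, 0, 0, 0, 0, 0], [0, 0, 0, 0, 0, 0], [0, 0, 0, 0, 0, 0], [0, 0, 0, 0, 0, 0], [0, 0, 0, 0, 0, 0], [0, 0, 0, 0, 0, 0], [0, 0, 0, 0, 0, 0], [0, 0, 0, 0, 0, 0], [0, 0, 0, 0, 0, 0]]]}}

```text
clock: 7.37
eef_pos: [469.4, -250.5, 11.9]
tool_rot: [-3.141, -0.005, -0.717]
force: [-2.4, -1.1, 21.1]
width: 27.1
```

```bash
python3 - <<'E'
from h import *
s=sensors.read_state();print(s['clock'],s['eef_pos'],s['tool_rot'],s['force'],s['width'])
im=grab('wrist','wrist5'); cv2.imwrite('pics/w5b.png',np.clip(im['pixels'][:,:,::-1]*1.6,0,255).astype('uint8'))
a=grab('scene','scene5');b=grab('side','side5')
f=lambda im,u0,v0,u1,v1:cv2.resize(np.clip(im['pixels'][v0:v1,u0:u1,::-1]*1.6,0,255).astype('uint8'),(400,400),interpolation=cv2.INTER_CUBIC)
cv2.imwrite('pics/d5.png',np.hstack([f(a,235,200,315,280),f(b,320,195,420,295)]))
E
```

```text
7.3667 [ 469.39622112 -250.47283269   11.86584546] [-3.14102738 -0.00498144 -0.71680921] [-2.37137873 -1.05639929 21.11813083] 27.12882151423257
```

View pics/w5b.png

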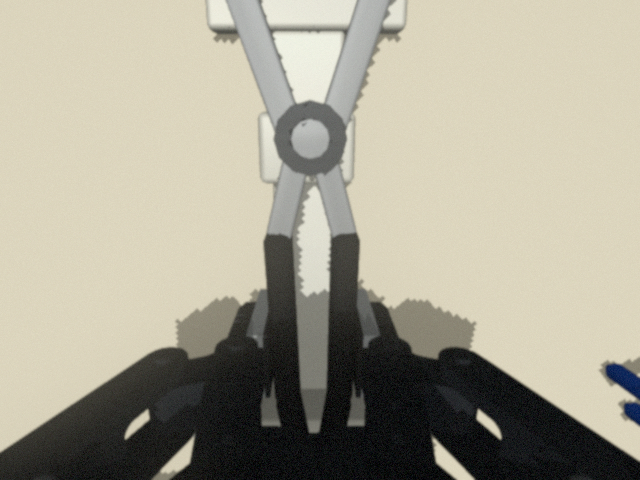

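View pics/d5.png

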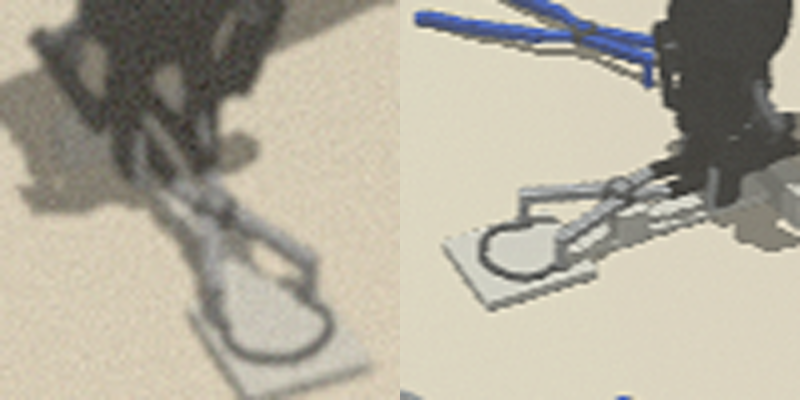

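Handles shut and parallel (wrist (265..357, 260)), jaws spread with the ring opened on both pins (scene crop). Lifting carefully.

Emit:
{"method": "arm_command", "body": {"rows": [[[0, 0, -1, 0, 0, 0], [0, 0, -2, 0, 0, 0], [0, 0, -4, 0, 0, 0], [0, 0, -6, 0, 0, 0], [0, 0, -9, 0, 0, 0], [0, 0, -13, 0, 0, 0], [0, 0, -18, 0, 0, 0], [0, 0, -23, 0, 0, 0], [0, 0, -28, 0, 0, 0], [0, 0, -33, 0, 0, 0], [0, 0, -38, 0, 0, 0], [0, 0, -43, 0, 0, 0], [0, 0, -47, 0, 0, 0], [0, 0, -50, 0, 0, 0], [0, 0, -50, 0, 0, 0], [0, 0, -50, 0, 0, 0]]]}}

```text
clock: 8.85
eef_pos: [468.0, -248.5, 59.4]
tool_rot: [-3.141, -0.0, -0.716]
force: [-0.6, 0.1, -2.6]
width: 26.2
```

```bash
python3 - <<'E'
from h import *
s=sensors.read_state();print(s['clock'],s['eef_pos'],s['tool_rot'],s['force'],s['width'])
im=grab('wrist','wrist6')
a=grab('scene','scene6');b=grab('side','side6')
f=lambda im,u0,v0,u1,v1:cv2.resize(np.clip(im['pixels'][v0:v1,u0:u1,::-1]*1.6,0,255).astype('uint8'),(400,400),interpolation=cv2.INTER_CUBIC)
cv2.imwrite('pics/d6.png',np.hstack([f(a,235,180,315,260),f(b,320,175,420,275)]))
cv2.imwrite('pics/w6b.png',np.clip(im['pixels'][:,:,::-1]*1.6,0,255).astype('uint8'))
E
```

```text
8.85 [ 468.03889997 -248.53983695   59.44925881] [-3.14147678e+00 -2.63585031e-04 -7.15535725e-01] [-0.64104266  0.09510359 -2.58017904] 26.159195259392426
```

View pics/d6.png

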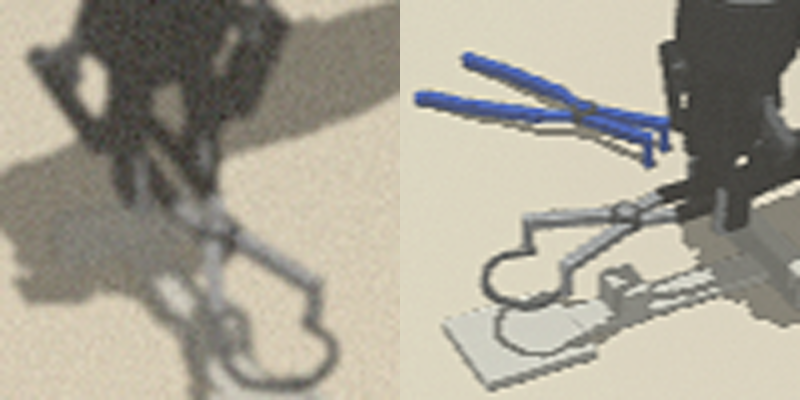

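View pics/w6b.png

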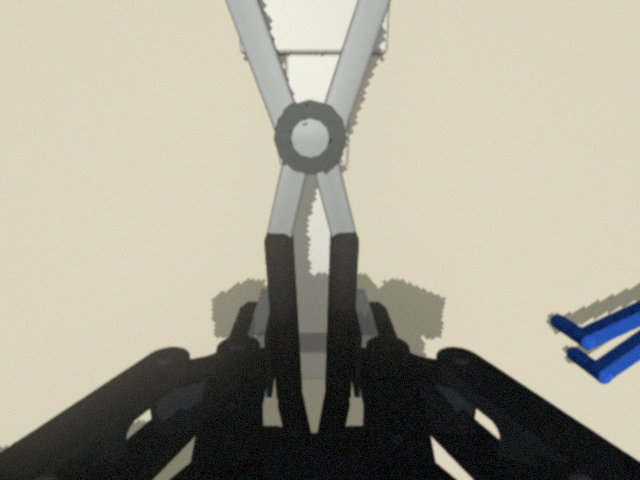

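The ring came up with the tips and hangs on both pins. Checking level and the ring's place in the tool frame.

```bash
cat > ringfit.py <<'E'
from h import *
from scipy.spatial.transform import Rotation as R
from scipy.optimize import least_squares
import sys
tag=sys.argv[1]
s=sensors.read_state();Rt=R.from_euler('xyz',s['tool_rot']).as_matrix();t=s['eef_pos'];print(t,s['tool_rot'])
im=load('wrist'+tag);T=(cloud(im).reshape(-1,3)-t)@Rt   # tool frame
m=(abs(T[:,0])<30)&(T[:,1]<-35)&(T[:,1]>-118)&(T[:,2]<-18)&(T[:,2]>-36)
P=T[m]
print('wrist',m.sum())
for y in range(-115,-35,10):
    k=(P[:,1]>=y)&(P[:,1]<y+10); 
    l=k&(P[:,0]<0);r=k&(P[:,0]>0)
    print(y+5,l.sum(),r.sum(),'zL %.1f zR %.1f'%(np.median(P[l,2]),np.median(P[r,2])),'xL %.1f xR %.1f'%(P[l,0].mean(),P[r,0].mean()))
for n in('scene','side'):
    im=load(n+tag);T=(cloud(im).reshape(-1,3)-t)@Rt
    m=(abs(T[:,0])<40)&(T[:,1]<-100)&(T[:,1]>-180)&(T[:,2]<16)&(T[:,2]>-8)
    P=T[m];print(n,len(P),np.median(P,0).round(1),P.min(0).round(1),P.max(0).round(1))
    for y in range(-172,-108,8):
        k=(P[:,1]>=y)&(P[:,1]<y+8)
        if k.sum()>2: print(y+4,k.sum(),'z %.1f'%np.median(P[k,2]),'x',P[k,0].min().round(1),P[k,0].max().round(1))
E
python3 ringfit.py 6
```

```text
[ 467.74823271 -248.4153137    59.04777622] [ 3.14148674e+00  5.48091233e-04 -7.15573200e-01]
wrist 16016
-110 9 9 zL -22.7 zR -22.9 xL -17.7 xR 16.0
-100 1368 1353 zL -23.9 zR -23.9 xL -17.1 xR 14.7
-90 1279 1260 zL -24.1 zR -24.0 xL -13.4 xR 11.3
-80 1427 1292 zL -24.6 zR -24.5 xL -8.4 xR 7.2
-70 1413 1196 zL -26.8 zR -26.7 xL -5.5 xR 4.7
-60 998 901 zL -25.3 zR -24.8 xL -5.3 xR 4.5
-50 864 871 zL -24.1 zR -24.2 xL -8.0 xR 6.9
-40 886 890 zL -24.9 zR -24.9 xL -10.2 xR 9.3
scene 103 [   2.3 -147.3    2.1] [ -29.7 -166.4   -7.5] [  27.5 -119.6    6.1]
-168 8 z 2.5 x -9.2 8.9
-160 26 z 2.7 x -20.3 18.2
-152 16 z 2.7 x -24.5 27.5
-144 11 z 2.6 x -29.0 27.0
-136 9 z 2.9 x -29.7 24.6
-128 22 z 1.2 x -28.7 27.2
-120 11 z -0.7 x -28.7 26.5
side 105 [ -10.1 -144.4    4.5] [ -33.1 -168.5   -7.3] [  26.2 -120.9    8.5]
-168 12 z 5.6 x -16.4 5.6
-160 18 z 4.8 x -23.8 19.2
-152 17 z 5.5 x -28.8 25.4
-144 12 z 4.2 x -31.5 26.2
-136 11 z 4.4 x -30.2 23.6
-128 29 z -2.0 x -33.1 22.0
-120 6 z 4.3 x -30.6 22.4
```

Level within about 1°, ring centred about 1 mm to tool −x and ~142 mm ahead of the TCP. Carrying it to hover over the spindle.

Emit:
{"method": "arm_command", "body": {"rows": [[[0, 0, -2, 0, 0, 0], [0, 0, -6, 0, 0, 0], [0, 0, -12, 0, 0, 0], [-1, -1, -19, 0, 0, 0], [-3, -3, -26, 0, 0, 0], [-7, -7, -33, 0, 0, 0], [-12, -13, -39, 0, 0, 0], [-18, -20, -44, 0, 0, 0], [-26, -28, -48, 0, 0, 0], [-34, -37, -50, 0, 0, 0], [-43, -47, -50, 0, 0, 0], [-53, -57, -50, 0, 0, 0], [-62, -67, -50, 0, 0, 0], [-72, -77, -50, 0, 0, 0], [-81, -87, -50, 0, 0, 0], [-90, -97, -50, 0, 0, 0], [-99, -106, -50, 0, 0, 0], [-107, -115, -50, 0, 0, 0], [-115, -124, -50, 0, 0, 0], [-122, -131, -50, 0, 0, 0]]]}}

```text
clock: 10.67
eef_pos: [461.4, -67.3, 109.3]
tool_rot: [-3.141, 0.001, -0.714]
force: [-0.3, 0.4, -2.1]
width: 26.1
```

Emit:
{"method": "arm_command", "body": {"rows": [[[-6, -7, 0, 0, 0, 0], [-12, -13, 0, 0, 0, 0], [-18, -19, 0, 0, 0, 0], [-23, -25, 0, 0, 0, 0], [-28, -30, 0, 0, 0, 0], [-31, -34, 0, 0, 0, 0], [-33, -36, 0, 0, 0, 0], [-33, -36, 0, 0, 0, 0], [-33, -36, 0, 0, 0, 0], [-33, -36, 0, 0, 0, 0]]]}}

```text
clock: 11.5
eef_pos: [460.6, -21.3, 109.3]
tool_rot: [3.141, -0.0, -0.716]
force: [-1.4, -0.2, -1.4]
width: 26.1
```

```bash
python3 - <<'E'
from h import *
s=sensors.read_state();print(s['clock'],s['eef_pos'],s['tool_rot'],s['force'],s['width'])
im=grab('wrist','wrist7')
a=grab('scene','scene7');b=grab('side','side7')
f=lambda im,u0,v0,u1,v1:cv2.resize(np.clip(im['pixels'][v0:v1,u0:u1,::-1]*1.6,0,255).astype('uint8'),(400,400),interpolation=cv2.INTER_CUBIC)
cv2.imwrite('pics/d7.png',np.hstack([f(a,335,220,415,300),f(b,275,245,355,325)]))
E
```

```text
11.5 [460.58161878 -21.32618348 109.32604228] [ 3.14144278e+00 -2.78049976e-04 -7.16379737e-01] [-1.3888049  -0.21142804 -1.43561048] 26.08894858441101
```

View pics/d7.png

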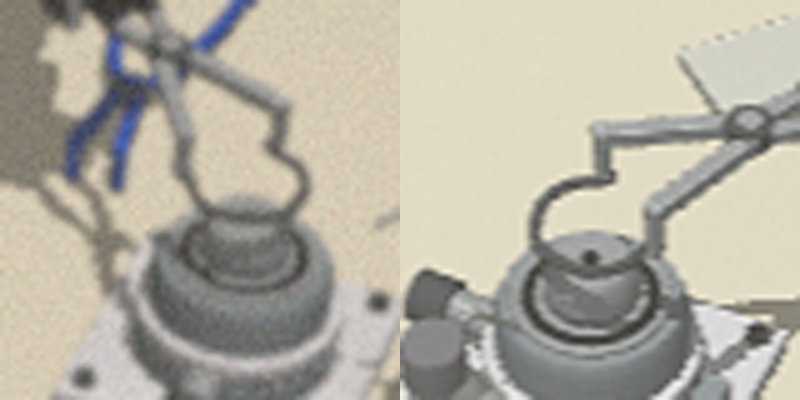

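View pics/wrist7.png

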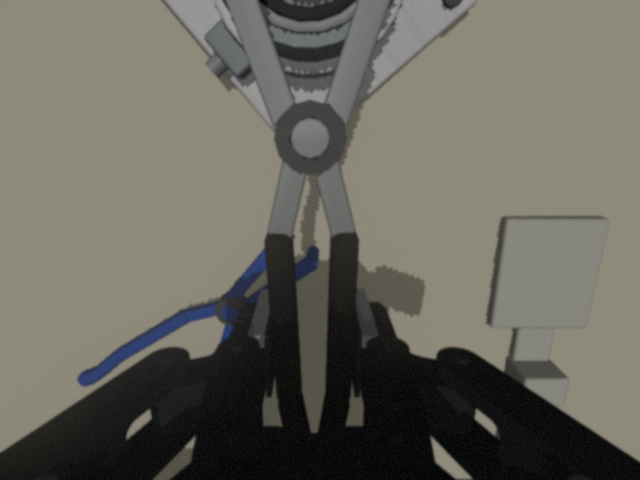

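```bash
cat > rel.py <<'E'
from h import *
from scipy.spatial.transform import Rotation as R
from scipy.optimize import least_squares
import sys
tag=sys.argv[1]; zr0=float(sys.argv[2]) if len(sys.argv)>2 else None
s=sensors.read_state();Rt=R.from_euler('xyz',s['tool_rot']).as_matrix();t=s['eef_pos'];print(t)
def circ(P,c0,r0,fixr=None,w=1.0):
    f=lambda p:np.hypot(P[:,0]-p[0],P[:,1]-p[1])-(fixr or p[2])
    o=least_squares(f,[*c0,r0],loss='soft_l1',f_scale=w);return o.x,np.sqrt(np.mean(np.clip(o.fun,-3,3)**2)),o
for n in('scene','side'):
    W=cloud(load(n+'0')).reshape(-1,3)
    k=(np.hypot(W[:,0]-552.5,W[:,1]-88)<26)
    D=W[k]; top=D[D[:,2]>82]
    zt=np.median(D[(D[:,2]>84)&(D[:,2]<92)&(np.hypot(D[:,0]-552.5,D[:,1]-88)<10),2])
    # align: reprojection of predicted solid: use pts of flat top only, area centroid on min enclosing circle r 16.5
    tp=D[abs(D[:,2]-zt)<1.3]
    f=lambda p:np.clip(np.hypot(tp[:,0]-p[0],tp[:,1]-p[1])-16.5,0,None)
    # side wall + chamfer points: radius model by height
    side=D[(D[:,2]-zt<-1.3)&(D[:,2]-zt>-16)]
    rad=lambda h:np.where(h<5,16.5+3.5*h/5,20.)
    g=lambda p:np.r_[f(p),np.hypot(side[:,0]-p[0],side[:,1]-p[1])-rad(zt-side[:,2])]
    o=least_squares(g,[552.5,87.6],loss='soft_l1',f_scale=.7); sp=np.r_[o.x,zt]
    W=cloud(load(n+tag)).reshape(-1,3);T=(W-t)@Rt
    m=(abs(T[:,0])<34)&(T[:,1]<-132)&(T[:,1]>-175)&(T[:,2]<11)&(T[:,2]>-4)&(np.hypot(T[:,0],T[:,1]+142)>14)&(np.hypot(T[:,0],T[:,1]+142)<34)
    P=T[m];zm=np.median(P[:,2]);P=P[abs(P[:,2]-zm)<3.5]
    x,rms,o=circ(P,(0,-142),23)
    J=o.jac;cov=np.linalg.inv(J.T@J)
    c=np.array([x[0],x[1],zm]);wc=Rt@c+t
    print(n,'spindle',sp.round(2),len(tp),len(side),'ring tool',x.round(2),zm.round(2),len(P),'rms %.2f'%rms,'sig',np.sqrt(np.diag(cov)).round(2)*rms)
    d=wc-sp;print('  ring-spindle world',d.round(2),' tool',(Rt.T@d).round(2))
E
python3 rel.py 7; python3 - <<'E'
E
```

```text
[460.53475576 -21.25736605 109.32554574]
scene spindle [550.49  86.15  89.13] 72 137 ring tool [  -1.37 -136.88   25.65] 2.46 83 rms 1.91 sig [0.55357947 1.06898105 0.74446895]
  ring-spindle world [-1.1  -3.28 17.73]  tool [  1.32   3.2  -17.72]
side spindle [552.11  88.83  85.91] 124 141 ring tool [  -3.41 -139.44   26.37] 5.13 113 rms 1.63 sig [0.3265128 0.6530256 0.408141 ]
  ring-spindle world [-2.58 -2.69 18.27]  tool [ -0.18   3.72 -18.27]
```

```bash
python3 - <<'E'
from h import *
im=load('wrist7');w0=load('wrist0')
f=lambda im,u0,v0,u1,v1,s:cv2.resize(np.clip(im['pixels'][v0:v1,u0:u1,::-1]*1.8,0,255).astype('uint8'),None,fx=s,fy=s,interpolation=cv2.INTER_CUBIC)
a=f(im,150,0,480,140,2.4);b=f(w0,90,10,310,185,2.4);b2=np.zeros((b.shape[0],a.shape[1],3),'uint8');b2[:,:b.shape[1]]=b[:,:a.shape[1]]
cv2.imwrite('pics/f7.png',np.vstack([a,b2])[:760]); print(np.vstack([a,b2]).shape)
s=np.vstack([a,b2]);cv2.imwrite('pics/f7.png',cv2.resize(s,None,fx=.78,fy=.78,interpolation=cv2.INTER_AREA))
E
```

```text
(756, 792, 3)
```

View pics/f7.png

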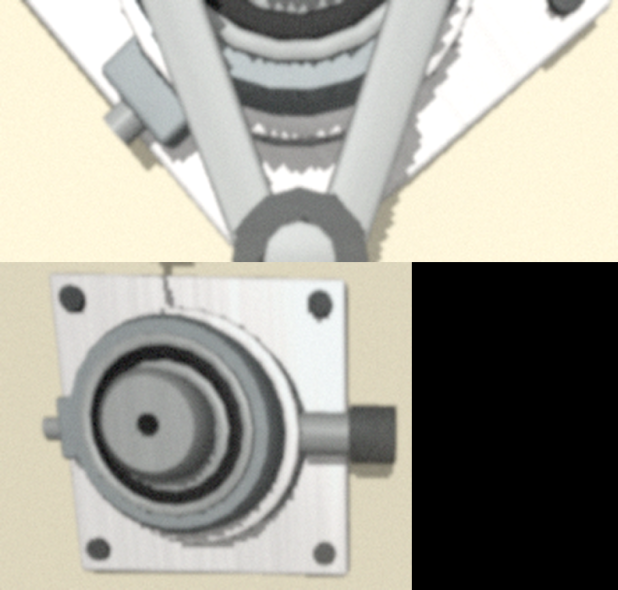

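```bash
python3 - <<'E'
from h import *
S=4
def rect(im,z,cx,cy,h=60):
    n=2*h*S; yy,xx=np.mgrid[0:n,0:n]
    X=cx-h+xx/S; Y=cy+h-yy/S
    P=np.stack([X,Y,np.full_like(X,z)],-1)-im['pose'][:3,3]
    C=P@im['pose'][:3,:3]; K=im['K']
    u=K[0,0]*C[...,0]/-C[...,2]+K[0,2]; v=K[1,1]*(-C[...,1])/-C[...,2]+K[1,2]
    g=im['pixels'].astype('float32').mean(-1)
    return cv2.remap(g,u.astype('float32'),v.astype('float32'),cv2.INTER_CUBIC,borderValue=0)
a=rect(load('wrist0'),68,552.5,87.6);b=rect(load('wrist7'),68,552.5,87.6)
o=np.hstack([a,b]);o=np.clip(o*1.8,0,255).astype('uint8')
for cx in(240,720):
    for k in range(-50,51,10): cv2.line(o,(cx+k*S,236),(cx+k*S,244),255,1);cv2.line(o,(cx-4,240+k*S),(cx+4,240+k*S),255,1)
cv2.imwrite('pics/r7.png',cv2.resize(o,(800,400),interpolation=cv2.INTER_AREA)); np.savez('pics/r7.npz',a=a,b=b)
# radial profiles about (0,0)
def prof(img,ang):
    r=np.arange(15,55,.5); x=240+r*S*np.cos(ang);y=240-r*S*np.sin(ang)
    return cv2.remap(img,x.astype('float32')[None],y.astype('float32')[None],cv2.INTER_LINEAR)[0]
for n,img in(('w0',a),('w7',b)):
    for d in (210,220,229,238,248):
        p=prof(img,np.radians(d)); print(n,d,' '.join('%d'%x for x in p[::2]))
E
```

```text
w0 210 89 87 89 88 87 87 88 77 56 36 28 20 14 29 67 96 98 92 84 82 82 82 84 100 116 120 120 119 118 114 111 114 116 114 115 114 116 114 116 116
w0 220 90 89 88 88 88 86 76 55 38 27 26 18 20 31 66 95 98 89 83 81 83 81 81 91 112 119 119 120 120 121 121 120 119 119 118 115 111 111 114 117
w0 229 91 90 89 90 86 73 56 42 44 36 25 20 16 30 68 91 91 85 82 81 79 80 77 85 109 121 120 120 118 119 119 119 118 119 120 120 120 121 120 119
w0 238 91 90 90 87 73 50 40 40 41 29 23 26 18 26 56 90 98 88 79 82 83 81 75 68 89 113 120 120 119 119 119 118 120 120 122 120 118 100 67 41
w0 248 88 88 83 67 48 41 41 51 47 32 21 24 15 34 65 91 90 86 83 81 83 84 80 73 79 106 117 120 119 119 119 119 119 120 120 119 120 119 119 120
w7 210 0 0 0 0 0 0 0 0 112 84 37 41 39 37 39 103 119 113 93 70 109 111 111 112 93 44 42 61 92 110 119 120 120 120 123 120 118 118 118 118
w7 220 0 0 0 0 0 0 0 63 92 58 39 42 36 37 32 93 115 110 95 70 108 111 112 112 105 52 41 41 35 37 75 90 88 106 109 57 63 86 85 78
w7 229 0 0 0 0 0 0 -1 65 72 60 38 42 40 35 46 107 112 106 86 78 111 112 111 111 90 42 43 38 39 37 68 92 89 87 98 64 52 81 88 89
w7 238 0 0 0 0 0 0 0 59 58 40 40 37 39 40 32 100 121 110 95 66 108 110 110 109 90 46 42 39 38 42 79 95 91 90 99 62 62 86 85 86
w7 248 0 0 0 0 0 0 0 0 58 44 40 40 38 33 47 111 117 105 84 80 107 109 112 112 92 43 43 45 70 99 118 121 121 121 121 119 119 118 117 117
```

View pics/r7.png

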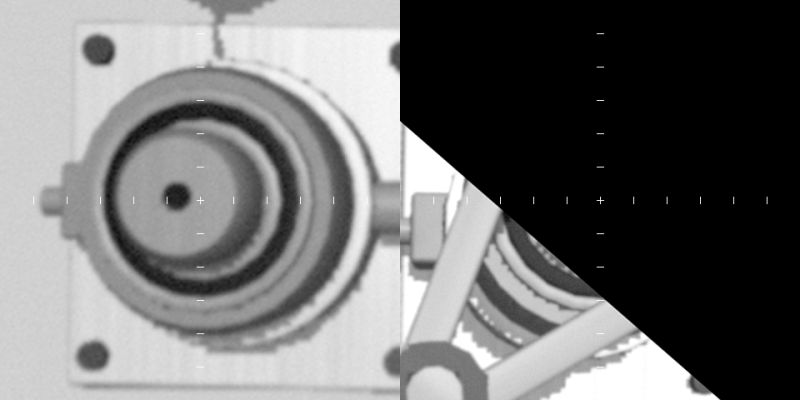

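```bash
cat > arc.py <<'E'
from h import *
from scipy.optimize import least_squares
d=np.load('pics/r7.npz');S=4
def edge(img,ang,c=(0,0),lo=24,hi=33):
    r=np.arange(lo,hi,.1); x=240+(c[0]+r*np.cos(ang))*S;y=240-(c[1]+r*np.sin(ang))*S
    p=cv2.remap(cv2.GaussianBlur(img,(0,0),1.5),x.astype('float32')[None],y.astype('float32')[None],cv2.INTER_LINEAR)[0]
    g=np.gradient(p);k=g.argmax();return (c[0]+r[k]*np.cos(ang),c[1]+r[k]*np.sin(ang)),g[k]
def pts(img,A):
    o=[edge(img,np.radians(a)) for a in A]; return np.array([q[0] for q in o if q[1]>1])
P=pts(d['a'],range(0,360,4))
o=least_squares(lambda p:np.hypot(P[:,0]-p[0],P[:,1]-p[1])-p[2],[0,0,29],loss='soft_l1',f_scale=.3);print('w0',o.x,len(P),np.abs(o.fun).mean())
r=o.x[2]
Q=pts(d['b'],range(208,254,2))
q=least_squares(lambda p:np.hypot(Q[:,0]-p[0],Q[:,1]-p[1])-r,[0,0],loss='soft_l1',f_scale=.3);print('w7',q.x,len(Q),np.abs(q.fun).mean())
C=np.linalg.inv(q.jac.T@q.jac)*.15**2;print(np.sqrt(np.diag(C)))
E
python3 arc.py; python3 - <<'E'
from h import *
im=load('wrist7');K=im['K'];g=cv2.GaussianBlur(cv2.cvtColor(im['pixels'],cv2.COLOR_RGB2GRAY),(0,0),1)
C=cv2.HoughCircles(g,cv2.HOUGH_GRADIENT,1,100,param1=60,param2=15,minRadius=28,maxRadius=42);print(C[0][:2])
C=cv2.HoughCircles(g,cv2.HOUGH_GRADIENT,1,100,param1=60,param2=12,minRadius=14,maxRadius=24);print(C[0][:2])
from scipy.spatial.transform import Rotation as R
s=sensors.read_state();Rt=R.from_euler('xyz',s['tool_rot']).as_matrix();t=s['eef_pos']
W=cloud(im);T=(W-t)@Rt
m=(np.abs(T[...,0])<14)&(T[...,1]<-55)&(T[...,1]>-85)
print('z hist',np.histogram(T[m][:,2],bins=np.arange(-34,-18,1)))
print('boss z ring', np.median(T[104:112,300:320,2]), np.nanmedian(T[130:142,304:316,2]))
def rt(u,v,zt):
    d=np.array([(u-K[0,2])/K[0,0],-(v-K[1,2])/K[1,1],-1]);d=Rt.T@(im['pose'][:3,:3]@d);o=Rt.T@(im['pose'][:3,3]-t);return o+d*(zt-o[2])/d[2]
for u,v,z in((310.5,137.5,-28),(310.5,137.5,-26)):print(rt(u,v,z))
print('camera in tool',Rt.T@(im['pose'][:3,3]-t))
E
```

```text
w0 [ 0.31470591  0.3261625  29.19184662] 90 0.10566086089502345
w7 [-0.41887404 -0.08761532] 23 0.09027793497777273
[0.11264627 0.09739365]
[[309.5 137.5  36.9]
 [171.5 387.5  40.3]]
[[309.5 136.5  18.2]
 [229.5  62.5  20.1]]
z hist (array([   0,    0,    0,    0,    7,  160,  737, 1402, 1606, 1318, 1533,
        379,   17,    1,    3]), array([-34, -33, -32, -31, -30, -29, -28, -27, -26, -25, -24, -23, -22,
       -21, -20, -19]))
boss z ring -25.697128779799172 -27.308647415243684
[ -0.7168902  -69.54640843 -28.        ]
[ -0.72665839 -69.44512322 -26.        ]
camera in tool [  -0.15844989  -75.33681329 -142.33859989]
```

```bash
python3 - <<'E'
from h import *
from scipy.spatial.transform import Rotation as R
# wrist6 (plain background) jaws & handles by depth mask
s=sensors.read_state();Rt=R.from_euler('xyz',s['tool_rot']).as_matrix();t=s['eef_pos']
for tag in('7',):
    im=load('wrist'+tag);K=im['K'];T=(cloud(im)-t)@Rt
    def rt(u,v,zt):
        d=np.array([(u-K[0,2])/K[0,0],-(v-K[1,2])/K[1,1],-1]);d=Rt.T@(im['pose'][:3,:3]@d);o=Rt.T@(im['pose'][:3,3]-t);return o+d*(zt-o[2])/d[2]
    Y=[];X=[]
    for v in list(range(5,95,6))+list(range(185,300,8)):
        ok=(T[v,:,2]<-17)&(T[v,:,2]>-31)&(np.abs(T[v,:,0])<30)
        u=np.nonzero(ok)[0]
        a=rt(u.min()-.5,v,-24.4);b=rt(u.max()+.5,v,-24.4)
        print(v,u.min(),u.max(),'y %.1f mid %.2f w %.1f'%(a[1],(a[0]+b[0])/2,b[0]-a[0]))
        if v<95: Y.append(a[1]);X.append((a[0]+b[0])/2)
    p=np.polyfit(Y,X,1);print(p,np.polyval(p,[-69.5,-142]),np.degrees(np.arctan(p[0])))
E
```

```text
5 227 388 y -103.4 mid -1.46 w 42.8
11 229 386 y -102.0 mid -1.47 w 41.9
17 231 384 y -100.5 mid -1.47 w 41.0
23 234 382 y -99.1 mid -1.35 w 39.8
29 236 380 y -97.6 mid -1.35 w 38.9
35 238 378 y -96.2 mid -1.36 w 38.0
41 240 376 y -94.7 mid -1.36 w 37.0
47 243 374 y -93.2 mid -1.23 w 35.8
53 245 372 y -91.7 mid -1.24 w 34.9
59 247 370 y -90.2 mid -1.24 w 33.9
65 250 367 y -88.7 mid -1.25 w 32.4
71 252 365 y -87.2 mid -1.25 w 31.4
77 254 363 y -85.7 mid -1.26 w 30.5
83 256 361 y -84.1 mid -1.26 w 29.5
89 259 359 y -82.5 mid -1.13 w 28.2
185 277 344 y -55.6 mid -0.76 w 20.3
193 275 346 y -53.2 mid -0.76 w 21.7
201 274 348 y -50.7 mid -0.62 w 22.7
209 272 350 y -48.2 mid -0.62 w 24.0
217 270 352 y -45.7 mid -0.63 w 25.4
225 268 354 y -43.2 mid -0.63 w 26.8
233 267 355 y -40.6 mid -0.63 w 27.6
241 264 358 y -38.0 mid -0.64 w 29.6
249 265 358 y -35.4 mid -0.48 w 29.5
257 265 357 y -32.7 mid -0.64 w 29.4
265 266 357 y -30.0 mid -0.49 w 29.2
273 267 356 y -27.3 mid -0.49 w 28.8
281 267 356 y -24.5 mid -0.50 w 28.9
289 268 356 y -21.7 mid -0.34 w 28.8
297 268 355 y -18.9 mid -0.50 w 28.7
[ 0.01359592 -0.0453268 ] [-0.9902435  -1.97594796] 0.7789410488609148
```

Ring-to-spindle error from the wrist view is under 1 mm. Lowering to just above the spindle end, with a small correction.

Emit:
{"method": "arm_command", "body": {"rows": [[[-0.4, 0.2, 2, 0, 0, 0], [-0.4, 0.3, 5, 0, 0, 0], [-0.4, 0.3, 8, 0, 0, 0], [-0.4, 0.3, 11, 0, 0, 0], [-0.4, 0.3, 14, 0, 0, 0], [-0.4, 0.3, 16, 0, 0, 0], [-0.4, 0.3, 17, 0, 0, 0], [-0.4, 0.3, 17, 0, 0, 0], [-0.4, 0.3, 17, 0, 0, 0]]]}}

```text
clock: 12.4
eef_pos: [460.0, -20.8, 92.3]
tool_rot: [3.142, 0.0, -0.716]
force: [1.0, -0.4, -2.2]
width: 26.1
```

```bash
cat > look.py <<'E'
from h import *
import sys
t=sys.argv[1]
s=sensors.read_state();print(s['clock'],s['eef_pos'],s['tool_rot'],s['force'],s['torque'],s['width'])
a=grab('scene','scene'+t);b=grab('side','side'+t);grab('wrist','wrist'+t)
f=lambda im,u0,v0,u1,v1:cv2.resize(np.clip(im['pixels'][v0:v1,u0:u1,::-1]*1.8,0,255).astype('uint8'),(400,400),interpolation=cv2.INTER_CUBIC)
cv2.imwrite('pics/d%s.png'%t,np.hstack([f(a,350,235,410,295),f(b,285,260,345,320)]))
E
python3 look.py 8
```

```text
12.4 [460.04615372 -20.77629425  92.26401687] [ 3.14156712e+00  5.89071668e-05 -7.15628744e-01] [ 0.99117023 -0.36076545 -2.17861824] [-0.04429374  0.05798833  0.03162615] 26.142307580009557
```

View pics/d8.png

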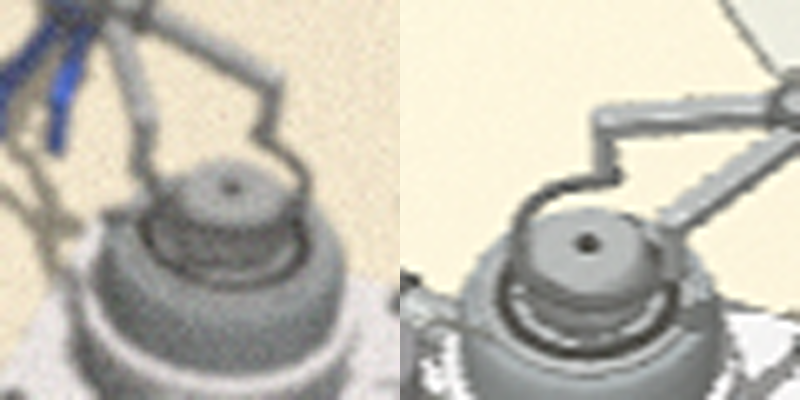

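The ring encircles the spindle end in both views with no contact force (the spindle's hole at scene (384,263), side (313,296)). Lowering on in small steps.

Emit:
{"method": "arm_command", "body": {"rows": [[[0, 0, 1, 0, 0, 0], [0, 0, 2, 0, 0, 0], [0, 0, 3, 0, 0, 0], [0, 0, 4, 0, 0, 0], [0, 0, 5, 0, 0, 0], [0, 0, 6, 0, 0, 0], [0, 0, 6, 0, 0, 0], [0, 0, 6, 0, 0, 0]]]}}

```text
clock: 13.22
eef_pos: [460.1, -20.8, 86.3]
tool_rot: [-3.142, 0.0, -0.716]
force: [-0.2, 0.2, -3.1]
width: 25.8
```

Emit:
{"method": "arm_command", "body": {"rows": [[[0, 0, 1, 0, 0, 0], [0, 0, 2, 0, 0, 0], [0, 0, 3, 0, 0, 0], [0, 0, 4, 0, 0, 0], [0, 0, 4, 0, 0, 0], [0, 0, 4, 0, 0, 0]]]}}

```text
clock: 13.72
eef_pos: [460.1, -20.7, 82.3]
tool_rot: [-3.141, -0.0, -0.716]
force: [0.5, -0.6, -0.8]
width: 26.2
```

```bash
python3 look.py 9
```

```text
13.7167 [460.11843222 -20.74856516  82.2644797 ] [-3.14148467e+00 -3.63479556e-05 -7.15638000e-01] [ 0.47365951 -0.62879733 -0.83018937] [ 0.02960699 -0.10971871 -0.03867667] 26.21568864846172
```

View pics/d9.png

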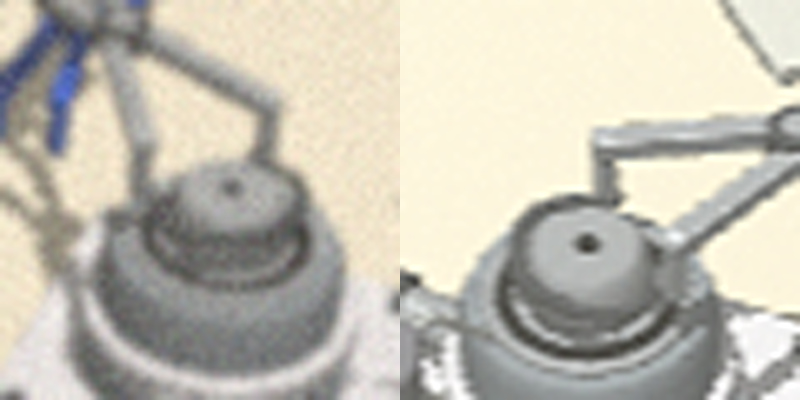

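The ring is around the spindle's full diameter, still no contact force. Continuing down.

Emit:
{"method": "arm_command", "body": {"rows": [[[0, 0, 1, 0, 0, 0], [0, 0, 2, 0, 0, 0], [0, 0, 3, 0, 0, 0], [0, 0, 4, 0, 0, 0], [0, 0, 5, 0, 0, 0], [0, 0, 5.5, 0, 0, 0], [0, 0, 6, 0, 0, 0], [0, 0, 6, 0, 0, 0]]]}}

```text
clock: 14.53
eef_pos: [460.4, -20.6, 76.3]
tool_rot: [-3.141, -0.0, -0.716]
force: [2.3, 2.0, -0.3]
width: 26.0
```

Emit:
{"method": "arm_command", "body": {"rows": [[[0, 0, 0.5, 0, 0, 0], [0, 0, 1, 0, 0, 0], [0, 0, 1.5, 0, 0, 0], [0, 0, 1.5, 0, 0, 0], [0, 0, 1.5, 0, 0, 0]]]}}

```text
clock: 14.95
eef_pos: [460.3, -20.6, 74.9]
tool_rot: [-3.141, -0.0, -0.715]
force: [2.3, 1.5, -0.2]
width: 26.5
```

Emit:
{"method": "arm_command", "body": {"rows": [[[0, 0, 0.5, 0, 0, 0], [0, 0, 1, 0, 0, 0], [0, 0, 1, 0, 0, 0], [0, 0, 1, 0, 0, 0]]]}}

```text
clock: 15.28
eef_pos: [460.3, -20.6, 73.9]
tool_rot: [-3.141, -0.0, -0.715]
force: [2.7, 2.3, -1.2]
width: 25.9
```

There is a ~3 N side force along the pliers' forward axis: the bow lightly touches the spindle. Easing 0.8 mm forward, then down.

Emit:
{"method": "arm_command", "body": {"rows": [[[0, -0.4, 0, 0, 0, 0], [0, -0.8, 0, 0, 0, 0], [0, -0.8, 0, 0, 0, 0], [0, -0.8, 0, 0, 0, 0]]]}}

```text
clock: 15.62
eef_pos: [460.4, -20.3, 73.8]
tool_rot: [3.141, 0.0, -0.716]
force: [2.1, 0.8, -0.4]
width: 25.9
```

```bash
python3 look.py 10; python3 ringfit.py 10 | head -12
```

```text
15.6167 [460.37124197 -20.32013404  73.76593089] [ 3.14127202e+00  1.67145822e-04 -7.15792144e-01] [ 2.05295238  0.8220169  -0.43943287] [ 0.49713708 -0.54637144 -0.11993718] 25.857861138509406
[460.41090862 -20.28583987  73.79429685] [ 3.14138013e+00  1.24630308e-04 -7.15793183e-01]
wrist 16333
-110 1 2 zL -20.9 zR -20.9 xL -14.7 xR 12.0
-100 1351 1328 zL -25.6 zR -25.6 xL -17.1 xR 14.5
-90 1333 1325 zL -25.6 zR -25.6 xL -13.6 xR 11.2
-80 1491 1343 zL -26.0 zR -25.8 xL -8.6 xR 7.2
-70 1468 1197 zL -28.0 zR -27.8 xL -5.6 xR 4.7
-60 1037 907 zL -26.5 zR -25.8 xL -5.4 xR 4.3
-50 873 880 zL -24.9 zR -24.9 xL -8.2 xR 6.7
-40 893 904 zL -25.3 zR -25.3 xL -10.4 xR 9.1
scene 533 [  13.3 -156.6    6.8] [ -39.4 -180.    -8. ] [  39.6 -101.2   16. ]
-168 86 z 8.1 x -33.4 34.9
```

View pics/d10.png

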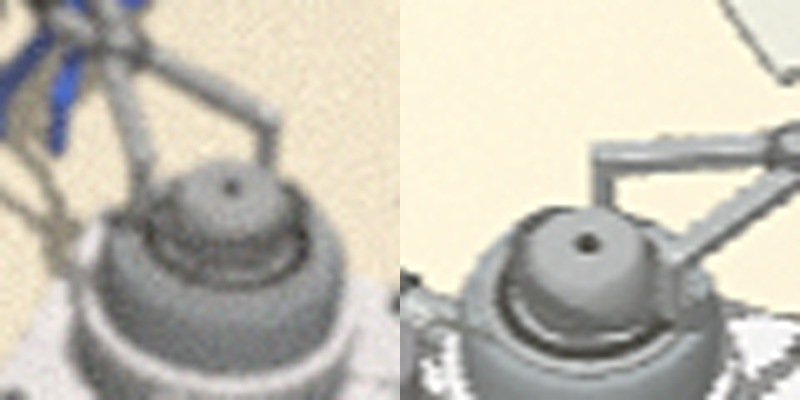

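```bash
python3 - <<'E'
from h import *
# in camera-fixed frame: plane fit slope of jaw tops (y) and sleeves, relative tags
# camera pose in tool constant -> use wrist7 tool pose
from scipy.spatial.transform import Rotation as R
Rt=R.from_euler('xyz',[3.14144278,-.00028,-.71638]).as_matrix();t=np.array([460.58,-21.33,109.326])
p7=load('wrist7')['pose']; 
for tag in '5 6 7 8 9 10'.split():
    im=load('wrist'+tag);im['pose']=p7;T=(cloud(im).reshape(-1,3)-t)@Rt
    m=(abs(T[:,0])<30)&(T[:,2]<-20)&(T[:,2]>-34)
    def z(lo,hi,sx): 
        k=m&(T[:,1]>lo)&(T[:,1]<hi)&(T[:,0]*sx>0); return np.median(T[k,2]).round(2)
    print(tag,'jaw front',z(-104,-95,-1),z(-104,-95,1),'rear jaw',z(-90,-82,-1),z(-90,-82,1),'sleeve',z(-38,-30,-1),z(-38,-30,1),z(-28,-20,-1),z(-28,-20,1))
E
```

```text
5 jaw front -25.11 -25.0 rear jaw -25.1 -25.01 sleeve -26.28 -26.24 -26.29 -26.25
6 jaw front -23.49 -23.43 rear jaw -23.73 -23.7 sleeve -25.65 -25.59 -25.79 -25.84
7 jaw front -23.57 -23.5 rear jaw -23.73 -23.67 sleeve -25.6 -25.59 -25.85 -25.76
8 jaw front -23.56 -23.51 rear jaw -23.75 -23.72 sleeve -25.64 -25.62 -25.78 -25.87
9 jaw front -24.24 -24.21 rear jaw -24.35 -24.37 sleeve -25.83 -25.88 -25.97 -25.97
10 jaw front -25.69 -25.67 rear jaw -25.64 -25.56 sleeve -26.39 -26.34 -26.3 -26.27
```

The jaw tops show that the tips were pushed up about 3 mm relative to the gripper: the ring is dragging on the spindle, not lying on the bearing yet (bottom estimated ~72.8 mm). Backing up a little and recentring along the force (forward, slightly +x).

Emit:
{"method": "arm_command", "body": {"rows": [[[0, 0, -1, 0, 0, 0], [0, 0, -2, 0, 0, 0], [0, 0, -3, 0, 0, 0], [0.2, -0.5, -4, 0, 0, 0], [0.5, -1, -4, 0, 0, 0], [0.5, -1, -4, 0, 0, 0], [0.5, -1, -4, 0, 0, 0]]]}}

```text
clock: 16.35
eef_pos: [460.8, -19.9, 77.6]
tool_rot: [3.14, 0.001, -0.716]
force: [-0.5, -0.8, -1.8]
width: 25.8
```

```bash
cat > tilt.py <<'E'
from h import *
import sys
from scipy.spatial.transform import Rotation as R
Rt=R.from_euler('xyz',[3.14144278,-.00028,-.71638]).as_matrix();t=np.array([460.58,-21.33,109.326])
p7=load('wrist7')['pose'];s=sensors.read_state();print(s['clock'],s['eef_pos'].round(2),s['tool_rot'].round(4),s['width'])
R2=R.from_euler('xyz',s['tool_rot']).as_matrix()
F=R2.T@s['force'];print('tool-frame force',F.round(2),'torque',(R2.T@s['torque']).round(3))
im=grab('wrist','wrist'+sys.argv[1]);im['pose']=p7;T=(cloud(im).reshape(-1,3)-t)@Rt
m=(abs(T[:,0])<30)&(T[:,2]<-20)&(T[:,2]>-34)
def z(lo,hi,sx): 
    k=m&(T[:,1]>lo)&(T[:,1]<hi)&(T[:,0]*sx>0); return np.median(T[k,2])
jl,jr,sl,sr=z(-104,-95,-1),z(-104,-95,1),z(-38,-30,-1),z(-38,-30,1)
a=(jl+jr)/2+25.05;b=(sl+sr)/2+26.26;tip=a+(a-b)/66*42
print('jaw',jl.round(2),jr.round(2),'sleeve',sl.round(2),sr.round(2),'nose-down deg %.2f'%np.degrees((a-b)/66),'ring bottom z %.2f'%(s['eef_pos'][2]-1.9-tip))
E
python3 tilt.py 11
```

```text
16.35 [460.77 -19.92  77.59] [ 3.1405e+00  1.1000e-03 -7.1570e-01] 25.776530645221637
tool-frame force [0.13 0.94 1.76] torque [-0.039 -0.04  -0.005]
jaw -23.53 -23.49 sleeve -25.62 -25.6 nose-down deg 0.77 ring bottom z 73.58
```

Ring is free again: no side force, tilt back to the carry value (0.8° nose-down). Levelling by 0.8° and lowering.

Emit:
{"method": "arm_command", "body": {"rows": [[[0, 0, 1, 0.4, 0, 0], [0, 0, 2, 0.8, 0, 0], [0, 0, 3, 0.8, 0, 0], [0, 0, 4, 0.8, 0, 0], [0, 0, 4, 0.8, 0, 0], [0, 0, 4, 0.8, 0, 0]]]}}

```text
clock: 16.9
eef_pos: [461.5, -19.8, 73.7]
tool_rot: [-3.128, 0.0, -0.716]
force: [-0.6, -0.4, -1.2]
width: 26.1
```

```bash
python3 tilt.py 12
```

```text
16.9 [461.54 -19.79  73.72] [-3.1277e+00  2.0000e-04 -7.1570e-01] 26.1147153379241
tool-frame force [-0.19  0.72  1.19] torque [-0.054 -0.003 -0.039]
jaw -23.58 -23.45 sleeve -25.64 -25.63 nose-down deg 0.79 ring bottom z 69.70
```

Emit:
{"method": "arm_command", "body": {"rows": [[[0, 0, 0.7, 0, 0, 0], [0, 0, 1.4, 0, 0, 0], [0, 0, 2, 0, 0, 0], [0, 0, 2.6, 0, 0, 0], [0, 0, 2.6, 0, 0, 0], [0, 0, 2.6, 0, 0, 0]]]}}

```text
clock: 17.45
eef_pos: [461.6, -19.7, 71.2]
tool_rot: [-3.128, 0.0, -0.716]
force: [0.4, -0.2, -0.5]
width: 26.0
```

```bash
python3 tilt.py 13
```

```text
17.45 [461.62 -19.72  71.17] [-3.1276e+00  1.0000e-04 -7.1570e-01] 26.003879826560773
tool-frame force [ 0.41 -0.09  0.53] torque [-0.079  0.002  0.014]
jaw -23.61 -23.63 sleeve -25.7 -25.65 nose-down deg 0.73 ring bottom z 67.31
```

Emit:
{"method": "arm_command", "body": {"rows": [[[0, 0, 0.4, 0, 0, 0], [0, 0, 0.8, 0, 0, 0], [0, 0, 0.8, 0, 0, 0], [0, 0, 0.8, 0, 0, 0]]]}}

```text
clock: 17.83
eef_pos: [461.6, -19.7, 70.4]
tool_rot: [-3.128, 0.0, -0.716]
force: [-0.2, 0.4, -1.8]
width: 26.0
```

```bash
python3 tilt.py 14
```

```text
17.8333 [461.62 -19.69  70.4 ] [-3.1276  0.     -0.7156] 25.95206650547064
tool-frame force [-0.39 -0.13  1.76] torque [-0.081  0.013  0.036]
jaw -23.7 -23.7 sleeve -25.71 -25.74 nose-down deg 0.71 ring bottom z 66.63
```

Emit:
{"method": "arm_command", "body": {"rows": [[[0, 0, 0.3, 0, 0, 0], [0, 0, 0.6, 0, 0, 0], [0, 0, 0.6, 0, 0, 0], [0, 0, 0.6, 0, 0, 0]]]}}

```text
clock: 18.22
eef_pos: [461.6, -19.7, 69.8]
tool_rot: [-3.128, 0.0, -0.716]
force: [-0.7, -0.3, -2.3]
width: 26.0
```

```bash
python3 tilt.py 15
```

```text
18.2167 [461.62 -19.7   69.8 ] [-3.1276  0.     -0.7156] 26.030090993694934
tool-frame force [-0.39  0.72  2.29] torque [-0.072  0.035 -0.005]
jaw -23.86 -23.87 sleeve -25.77 -25.8 nose-down deg 0.62 ring bottom z 66.26
```

Emit:
{"method": "arm_command", "body": {"rows": [[[0, 0, 0.3, 0, 0, 0], [0, 0, 0.6, 0, 0, 0], [0, 0, 0.6, 0, 0, 0], [0, 0, 0.6, 0, 0, 0]]]}}

```text
clock: 18.6
eef_pos: [461.6, -19.7, 69.2]
tool_rot: [-3.128, 0.0, -0.716]
force: [-0.6, -0.4, -1.5]
width: 26.1
```

```bash
python3 tilt.py 16
```

```text
18.6 [461.61 -19.73  69.21] [-3.1276  0.     -0.7157] 26.088173885321925
tool-frame force [-0.17  0.68  1.54] torque [-0.105  0.001 -0.07 ]
jaw -24.3 -24.29 sleeve -25.87 -25.88 nose-down deg 0.32 ring bottom z 66.32
```

Ring height stopped decreasing (66.3 → 66.3 while the TCP went down 0.6): it lies on the bearing. Trimming the slight nose-up while keeping a little downward preload, then checking with pictures.

Emit:
{"method": "arm_command", "body": {"rows": [[[0, 0, -0.2, -0.15, 0, 0], [0, 0, -0.4, -0.3, 0, 0], [0, 0, -0.4, -0.3, 0, 0], [0, 0, -0.4, -0.3, 0, 0]]]}}

```text
clock: 18.98
eef_pos: [461.8, -19.6, 69.7]
tool_rot: [-3.133, -0.0, -0.715]
force: [-0.5, -0.6, -0.6]
width: 26.1
```

```bash
python3 tilt.py 17;python3 look.py 17x
python3 - <<'E'
from h import *
a=load('scene17x');b=load('side17x');a0=load('scene0');b0=load('side0')
f=lambda im,u0,v0,u1,v1:cv2.resize(np.clip(im['pixels'][v0:v1,u0:u1,::-1]*1.8,0,255).astype('uint8'),(400,300),interpolation=cv2.INTER_CUBIC)
cv2.imwrite('pics/g.png',np.vstack([np.hstack([f(a,360,250,408,286),f(b,290,272,338,308)]),np.hstack([f(a0,360,250,408,286),f(b0,290,272,338,308)])]))
E
```

```text
18.9833 [461.76 -19.64  69.65] [-3.1328e+00 -2.0000e-04 -7.1540e-01] 26.12364929497926
tool-frame force [-0.01  0.78  0.58] torque [ 0.002 -0.021  0.008]
jaw -24.48 -24.44 sleeve -25.94 -25.92 nose-down deg 0.23 ring bottom z 67.00
19.0333 [461.73621027 -19.64956269  69.62883913] [-3.13277041e+00 -1.56354135e-04 -7.15463785e-01] [ 0.18403234 -0.50546744 -0.82130812] [-0.05434704  0.03218398  0.05212201] 25.94043082871869
```

View pics/g.png

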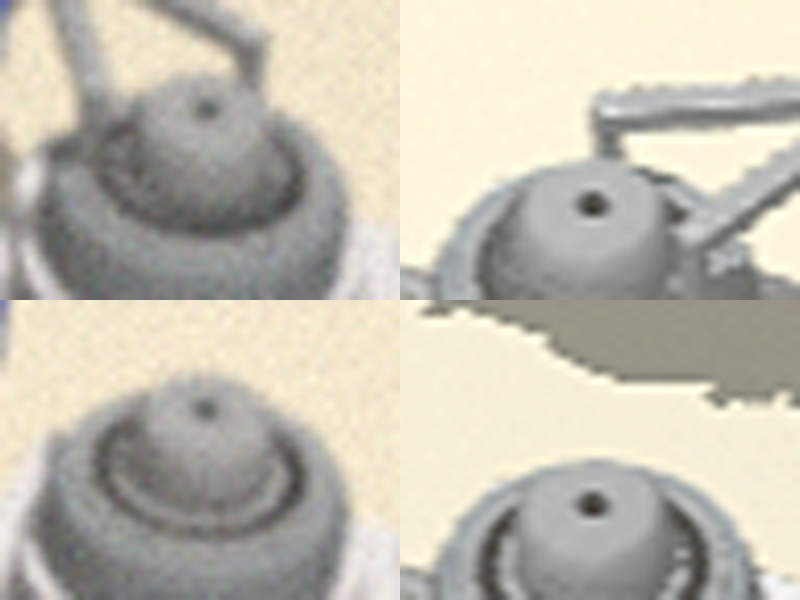

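The ring now covers the bright inner race all round (scene (383,275)); depth check of its height at several angles next, against the bare bearing.

```bash
python3 - <<'E'
from h import *
for n in('scene','side'):
    A=cloud(load(n+'0'));B=cloud(load(n+'17x'))
    rA=np.hypot(A[...,0]-552.3,A[...,1]-88);ang=np.degrees(np.arctan2(A[...,1]-88,A[...,0]-552.3))
    for lo in range(-180,180,30):
        m=(rA>21.5)&(rA<26.5)&(ang>=lo)&(ang<lo+30)&(abs(A[...,2]-68)<6)&(abs(B[...,2]-68)<9)
        if m.sum()>3: print(n,lo,m.sum(),'z before %.1f now %.1f  d %.1f'%(np.median(A[m][:,2]),np.median(B[m][:,2]),np.median(B[m][:,2]-A[m][:,2])))
    o=(rA>30)&(rA<40)&(abs(A[...,2]-67)<4)&(abs(B[...,2]-67)<4);print(n,'outer ref d %.2f'%np.median((B-A)[o][:,2]))
E
```

```text
scene -90 7 z before 68.1 now 70.0  d 2.8
scene -60 7 z before 68.5 now 70.9  d 4.1
scene -30 11 z before 68.1 now 70.6  d 3.1
scene 0 7 z before 67.2 now 69.2  d -0.6
scene 30 6 z before 66.9 now 70.4  d 3.1
scene 60 10 z before 67.8 now 69.5  d 1.8
scene 90 7 z before 68.6 now 70.3  d 1.8
scene 120 6 z before 67.2 now 69.8  d 2.5
scene outer ref d -0.01
side 0 9 z before 65.7 now 67.9  d 2.1
side 30 13 z before 65.4 now 69.5  d 4.1
side 60 12 z before 65.6 now 68.8  d 3.6
side 90 13 z before 65.8 now 69.0  d 2.5
side 120 12 z before 66.5 now 68.4  d 2.0
side 150 12 z before 65.7 now 69.0  d 3.3
side outer ref d 0.11
```

The ring's top sits about 2.5 mm (its own thickness) above the bearing face all round, so it lies flat on it. One settling hold and a final look over the bench.

Emit:
{"method": "arm_command", "body": {"rows": [[[0, 0, 0.1, 0, 0, 0], [0, 0, 0.2, 0, 0, 0], [0, 0, 0.2, 0, 0, 0], [0, 0, 0.2, 0, 0, 0], [0, 0, 0.2, 0, 0, 0], [0, 0, 0.2, 0, 0, 0], [0, 0, 0.2, 0, 0, 0], [0, 0, 0.2, 0, 0, 0]]]}}

```text
clock: 19.85
eef_pos: [461.7, -19.7, 69.4]
tool_rot: [-3.133, -0.0, -0.716]
force: [0.6, 0.3, -1.3]
width: 25.9
```

```bash
python3 tilt.py 18;python3 look.py 18x
```

```text
19.85 [461.7  -19.67  69.42] [-3.1328e+00 -1.0000e-04 -7.1550e-01] 25.855146446491712
tool-frame force [ 0.28 -0.63  1.33] torque [ 0.087  0.062 -0.023]
jaw -24.68 -24.58 sleeve -26.05 -25.99 nose-down deg 0.16 ring bottom z 66.98
19.9 [461.67610327 -19.64671057  69.42791392] [-3.13275939e+00 -2.25767980e-05 -7.15546575e-01] [ 0.1527574   0.05656378 -1.04973427] [ 0.01241005 -0.086455   -0.01940885] 26.105401521475873
```

View pics/scene18x.png

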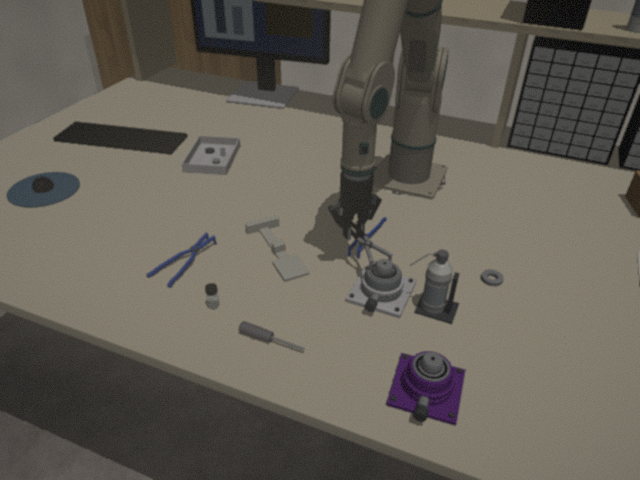

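View pics/d18x.png

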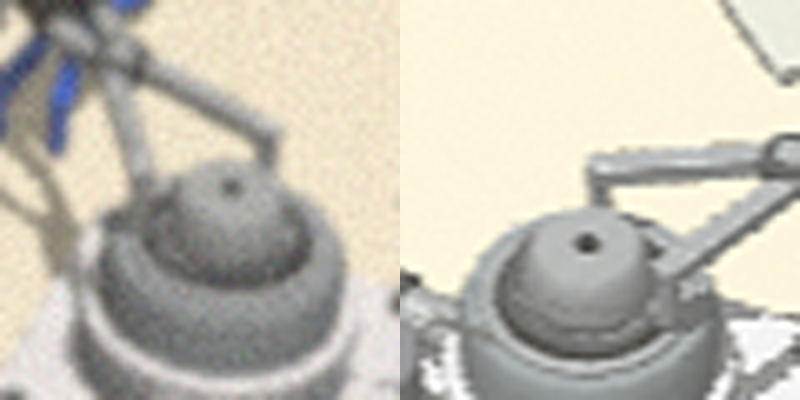

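The ring lies around the spindle on the bearing (scene (383,272)), and the pliers are still squeezed. The vial (211,295), driver (270,335), spare bearing (491,277) and blue pliers are where they were. Handing in.

```bash
python3 -c "
from h import *
print(order.finish_job())"
```

```text
the job is handed in; nothing more can be done
None
```

The job is done and handed in at about 20 s, with the spread ring lying on the bearing face at the groove and the pliers still squeezed.

**Air duster:** I pressed the cap 5 mm to its stop at about 20 N. It sprang back to its old height, 157.7 mm.

**Pliers and ring:** I gripped the black-handled pliers to their stop and carried the spread ring over the spindle. On the way down it dragged on the spindle with about 3 N of side force, so I backed up 4 mm. I then moved about 1 mm forward, levelled the tool by 0.8° and lowered the ring until it stopped on the bearing.

**Last checks:**
- **Ring height:** the ring's top measured about 2.5 mm above the bare bearing face around most of it, which matches its thickness. Single readings were noisy, from −0.6 to 4.1 mm.
- **Level:** the pliers were about 0.3° nose-up.
- **Forces:** there was almost no side force at the end.
- **Other things on the bench:** they had not moved.

**Disagreement:** the gripper read 26 mm wide where 32 mm was expected at the stop. The handles looked parallel and fully closed, and the ring cleared the spindle.

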